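# Put the organ pipe bodies into their fitted rest blocks

### The arm

A 6-joint arm with a two-finger parallel gripper is mounted at the origin on the work surface. World frame = base frame: x ahead of the robot, y to its left, z up, the work surface at z = 0. Lengths are in m, angles in rad, forces in N, time in s.
With the tool pointing down it reaches from about 0.3 to 0.775 m from the base axis. Payload 14.6 kg.
Tool frame: the origin (TCP) lies on the centre line of the jaws, within the pads' length; the fingertips stand 19 mm ahead of it and the grasp point (between the pads) is the TCP (ctrl.tip_reach is the distance from the TCP to the fingertips, in m); x points along the fingers, y is the direction in which the jaws open and shut, and the axes are right-handed (so a half turn about x gives the same grasp; the last joint's range is limited). The gripper opens to 94 mm and grips with 3 to 60 N. Pads are 16 mm wide; open, the fingers measure 119 mm over their backs; the gripper's body (75 mm by 177 mm) begins 78 mm behind the grasp point.
Start: joints at [-1.327, 0.3, 1.521, -0, 1.321, -0.067], TCP at [0.168, -0.524, 0.224] pointing down, gripper open.
Joint ranges: [-3.03, 3.03], [-0.79, 2.21], [0.23, 2.52], [-1.04, 4.18], [0, 3.07], [-2.55, 2.55]. Speed limits (rad/s): [2.22, 2.22, 2.57, 3.14, 3.14, 3.14].

### API

Orientations are given as [roll, pitch, yaw] about the fixed x, y, z axes, in that order (R = Rz(yaw) Ry(pitch) Rx(roll)).
In Python, from station import ctrl, optics, models gives the robot as it stands. The module is installed in compiled form; this text tells all that it offers.
- The arm moves only by the tool arm_command, never from a script. Its argument "deltas" is a list of rows, each an object with "translation": the shift along the tool's x, y, z in units of 25 mm (1.0 is 25 mm), a list of three; "turn": the turn, a rotation vector about the tool's x, y, z in units of 5 degrees (1.0 is 5 degrees), a list of three. In form: [{"translation": [x, y, z], "turn": [rx, ry, rz]}, ...]. A call has 1 to 12 rows; each row is the pose to reach, as a shift and turn from the pose commanded when the call began, along the tool's axes at that moment; what a row does not reach only later rows make up. A row lasts 1/12 s, in which the tool goes at most 41.7 mm and 7.16 degrees, less where a joint would pass 70% of its speed; a pose out of reach is approached as far as the arm can. A call with a gripper value outside its range is refused whole. "gripper" is the finger opening in mm, from 0 to 94, set as the call begins (left out, the last holds). The fingers move at their own pace and stop on an object; "force" is the grip in N (left out, the last holds). Time passes only in rows, so rows that repeat a pose let the fingers close. It gives the time, the measured TCP pose, the force and the opening at its end, in the units of the state.
- ctrl.get_obs(): the state, without advancing time (a new reading comes with each control period).
- optics.camera(name): name is "scene" or "side" or "wrist"; returns the picture (420x560x3 uint8, red, green, blue); there is no depth.
- optics.get_calibration(name): a dict with "K" (3x3 intrinsics, pixels), "k1" (the pictures are not rectified: a ray, as slopes to the right and down, at radius r is drawn at 1 + k1 r^2 times it, then the intrinsics apply), "origin" and "orientation" of the camera in the world. Camera axes: x right, y down, z forward; pixel columns grow to the right and rows downward; lengths in m; the calibration is good to about 2 mm. A picture is of the moment at which its call begins: read the wrist's pose just before it. get_calibration takes no time and is no camera call; for the wrist camera it gives the pose at the moment of the call.
- ctrl.hand_in(): hands the job in, once; it reports no verdict.
Trained networks look in the newest picture that a camera, given by its name, has taken for a name from the list of things; names that differ only in an ending like _2 or _b are one class to them, and where a whole thing is asked for, a point or a joint stands for the part that bears it (a point fixed in the world has none). Each returns a list of dicts, best first, with "score" (0 to 1); they miss things now and then, are a little off and sometimes report something else, mostly with a low value. They report only what shows in the picture. A call takes as long as a camera call. They do not tell look-alikes from the thing itself.
- models.look_for(target, camera): "box" ([left, top, right, bottom] in pixels, round what is visible of it).
- models.cut_out(target, camera): "pixels" (420x560 bool, what is visible of it) and "box" ([left, top, right, bottom] in pixels, round what is visible of it).
- models.mark_of(target, camera): "at" ([column, row] in pixels: a listed point, or the origin of a listed thing).
The state is a dict: "time_s": time; "qpos": joint angles; "joint_vel": joint speeds; "tau": joint torques, N m; "ee_pos": TCP position; "eef_rot": TCP orientation; "force": force on the tool from outside, world axes, zero at the start; "moment": the same for the moment, N m; "grip_width": finger opening in m.
Only numpy, scipy, OpenCV 4.12 (cv2) and the standard library are available. Lean on these libraries where they do the work, as an engineer would, in place of code of your own. Each camera call takes 0.05 s, during which the arm holds its last target.

### The job

Four organ pipe bodies are standing about on the bench: put each one upright into the felt-lined rest block whose recess matches its shape and size, standing flat on the recess floor, and let go of it. Lower them rather than drop them, do not knock any pipe over, and leave the glass jar and the metal can where they stand.

Things in the scene. Friction and masses are not known exactly. Their poses are not given: they have to be found in the camera images.
- wide_pipe_mid (a point): The wide round organ pipe body, a loose upright tube of bare grey metal with an open-looking dark top, 56 mm in diameter, 112 mm tall, about 0.2 kg, standing on its flat end; the origin is its centre, half-way up, on its axis; z points up along it. Safe to grip with a firm hold anywhere on its upper half.
- slim_pipe_mid (a point): The slim round organ pipe body, the same grey metal, 34 mm in diameter, 120 mm tall, about 0.12 kg, loose and standing upright; the origin is its centre, half-way up, on its axis; z points up along it.
- square_pipe_mid (a point): The square organ pipe body, loose, wooden, 40 x 40 mm in plan and 116 mm tall, about 0.12 kg, standing upright; the origin is its centre, half-way up, on its axis; z points up along it, x and y are square to its sides.
- flat_pipe_mid (a point): The flat (oblong) organ pipe body, loose, wooden, 62 mm along its own x, 32 mm along its own y, 108 mm tall, about 0.13 kg, standing upright; the origin is its centre, half-way up, on its axis; z points up along it.
- wide_block_floor (a point): Rest block for the wide round pipe: 96 x 96 mm in plan, round recess 72 mm in diameter. Fixed to the bench, dark wood, 24 mm tall, with a recess 14 mm deep lined with grey felt. The origin is the centre of the recess floor, 10 mm above the bench; z up.
- slim_block_floor (a point): Rest block for the slim round pipe: 74 x 74 mm in plan, round recess 50 mm in diameter. Fixed to the bench, dark wood, 24 mm tall, with a recess 14 mm deep lined with grey felt. The origin is the centre of the recess floor, 10 mm above the bench; z up.
- square_block_floor (a point): Rest block for the square pipe: 80 x 80 mm in plan, square recess 56 x 56 mm. Fixed to the bench, dark wood, 24 mm tall, with a recess 14 mm deep lined with grey felt. The origin is the centre of the recess floor, 10 mm above the bench; z up, x and y are square to the recess.
- flat_block_floor (a point): Rest block for the flat pipe: 102 mm along its own x and 72 mm along its own y, oblong recess 78 mm along x and 48 mm along y. Fixed to the bench, dark wood, 24 mm tall, with a recess 14 mm deep lined with grey felt. The origin is the centre of the recess floor, 10 mm above the bench; z up.
- jar_mid (a point): Bystander, to be left alone: closed amber glass jar with a metal lid, 52 mm in diameter, 85 mm tall, loose; the origin is its centre, half-way up.
- can_mid (a point): Bystander, to be left alone: closed dark metal can, 56 mm in diameter, 95 mm tall, loose; the origin is its centre, half-way up. Beside these things, a cork block 28 mm tall and a brass weight 42 mm tall stand somewhere among them and do not matter; everything in the working area is lower than 121 mm.
There are look-alikes about, which are no part of the job. Leave any green look-alike of the part that bears square_pipe_mid alone.

How it is judged:
By the outcome, as a careful person would: the job done as asked, in the order asked, and still so for the second after the job is handed in, with the robot touching nothing.
It also fails if it takes over 136 s, if anything falls off the work surface, if the arm or the gripper's body presses on something with over 40 N, if the wrist force passes 120 N, or if a joint passes its speed limit or range.

## Working session

There is one attempt and no reset: what is moved stays moved. The work goes in short steps, Python scripts to look and compute and a tool call to move; the robot and the scene stay as the last step left them, time stands still between calls to the robot, and variables do not carry over. Pictures are saved under pics/ and viewed, and the job is handed in when it is done.

Besides the shell and the picture viewer there is one more tool, called after "Emit:" by a JSON object that holds its "method" and its "body", one argument or row to a line. arm_command: Moves the arm, as the interface text tells. Its arguments: {"type":"object","properties":{"deltas":{"type":"array"},"gripper":{"type":"number"},"force":{"type":"number"}},"required":["deltas"]}

```bash
mkdir -p pics; ls
python3 - <<'E'
from station import ctrl, optics, models
import cv2
o=ctrl.get_obs(); print({k:o[k] for k in ('time_s','ee_pos','eef_rot','grip_width','force')})
for n in ('scene','side','wrist'):
    im=optics.camera(n); cv2.imwrite(f'pics/a_{n}.png',im[:,:,::-1]); c=optics.get_calibration(n); print(n,c)
E
```

```text
pics
{'time_s': 0.0, 'ee_pos': array([ 0.16816278, -0.5234296 ,  0.22389435]), 'eef_rot': array([-1.67604202,  1.56968887,  1.77633831]), 'grip_width': 0.09399303898071788, 'force': array([ 0.19516565, -0.35149096, -0.19216466])}
scene {'K': array([[536.65789941,   0.        , 280.82722636],
       [  0.        , 536.65789941, 204.04570841],
       [  0.        ,   0.        ,   1.        ]]), 'k1': 0.011724611100584887, 'origin': array([ 1.11484092, -0.68014189,  1.31688536]), 'orientation': array([-2.51285581, -0.00270373,  0.76239238])}
side {'K': array([[398.76193618,   0.        , 278.99397201],
       [  0.        , 398.76193618, 216.54088081],
       [  0.        ,   0.        ,   1.        ]]), 'k1': 0.01886754580794167, 'origin': array([0.10522181, 0.7396818 , 0.89675058]), 'orientation': array([-2.33332459, -0.00345351, -2.63940614])}
wrist {'K': array([[310.72407127,   0.        , 282.41188752],
       [  0.        , 310.72407127, 207.00607162],
       [  0.        ,   0.        ,   1.        ]]), 'k1': -0.04356739671683783, 'origin': array([ 0.24823255, -0.49752029,  0.3846422 ]), 'orientation': array([ 2.84945987e+00,  1.35736428e-03, -1.25989610e+00])}
```

View pics/a_scene.png

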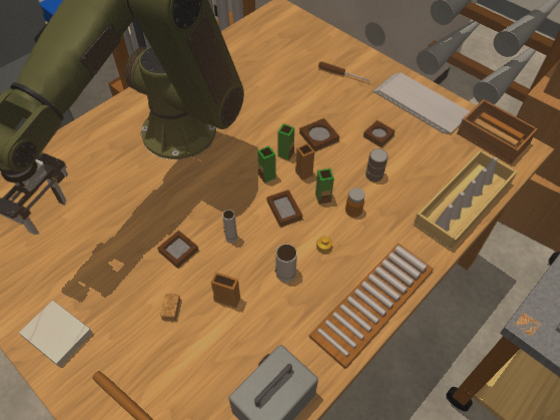

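View pics/a_side.png

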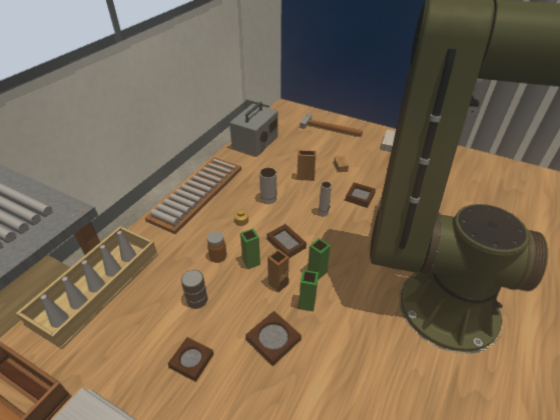

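View pics/a_wrist.png

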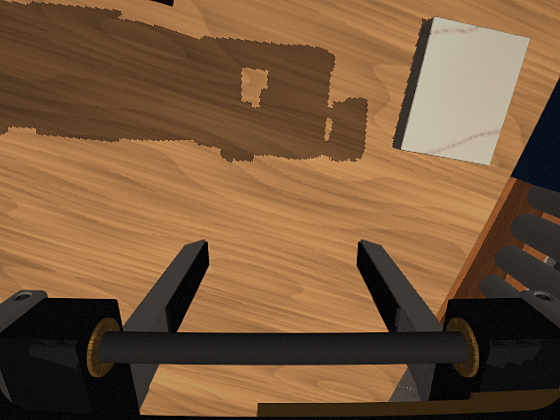

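```bash
cat > h.py <<'E'
import numpy as np, cv2
from scipy.optimize import minimize
from scipy.spatial.transform import Rotation as R
def rot(o): return R.from_euler('xyz',o).as_matrix()
def proj(c,P):
    q=(np.atleast_2d(P)-c['origin'])@rot(c['orientation']); s=q[:,:2]/q[:,2:3]
    s=s*(1+c['k1']*(s**2).sum(1,keepdims=True)); return s*c['K'][0,0]+c['K'][:2,2]
def ray(c,uv):
    d=(np.asarray(uv,float)-c['K'][:2,2])/c['K'][0,0]; s=d.copy()
    for _ in range(8): s=d/(1+c['k1']*(s@s))
    return rot(c['orientation'])@np.array([s[0],s[1],1.])
def onplane(c,uv,z):
    r=ray(c,uv); t=(z-c['origin'][2])/r[2]; return (c['origin']+t*r)[:2]
def tri(cs,uvs):
    A=np.zeros((3,3));b=np.zeros(3)
    for c,u in zip(cs,uvs):
        r=ray(c,u); r/=np.linalg.norm(r); M=np.eye(3)-np.outer(r,r); A+=M;b+=M@c['origin']
    return np.linalg.solve(A,b)
# name: (kind, sx, sy, z0, z1)
SH={'wide_pipe_mid':('r',.056,.056,0,.112),'slim_pipe_mid':('r',.034,.034,0,.120),'square_pipe_mid':('s',.04,.04,0,.116),'flat_pipe_mid':('s',.062,.032,0,.108),
'wide_block_floor':('s',.096,.096,0,.024),'slim_block_floor':('s',.074,.074,0,.024),'square_block_floor':('s',.08,.08,0,.024),'flat_block_floor':('s',.102,.072,0,.024),
'jar_mid':('r',.052,.052,0,.085),'can_mid':('r',.056,.056,0,.095)}
def verts(n,x,y,a,dz=0):
    k,sx,sy,z0,z1=SH[n]
    if k=='r':
        t=np.linspace(0,2*np.pi,32,endpoint=False); p=np.c_[np.cos(t),np.sin(t)]*sx/2
    else: p=np.array([[1,1],[-1,1],[-1,-1],[1,-1]])*[sx/2,sy/2]
    ca,sa=np.cos(a),np.sin(a); p=p@np.array([[ca,sa],[-sa,ca]])+[x,y]
    return np.vstack([np.c_[p,np.full(len(p),z0+dz)],np.c_[p,np.full(len(p),z1+dz)]])
def sil(c,n,x,y,a,dz=0,shape=(420,560)):
    uv=proj(c,verts(n,x,y,a,dz)); h=cv2.convexHull((uv*16).round().astype(np.int32).reshape(-1,1,2))
    m=np.zeros(shape,np.uint8); cv2.fillConvexPoly(m,h,255,cv2.LINE_AA,4); return m/255.
def fit(n,cs,ms,x0,y0,a0s=None):
    rnd=SH[n][0]=='r'; best=None
    if a0s is None: a0s=[0] if rnd else np.arange(0,np.pi if SH[n][1]!=SH[n][2] else np.pi/2,np.pi/8)
    def cost(p):
        s=0
        for c,m in zip(cs,ms):
            q=sil(c,n,p[0],p[1],0 if rnd else p[2]*10); s+=1-np.minimum(q,m).sum()/np.maximum(q,m).sum()
        return s/len(cs)
    for a in a0s:
        p0=[x0,y0,a/10]; S=np.array([p0]+[np.add(p0,np.eye(3)[i]*[.01,.01,.02][i]) for i in range(3)])
        r=minimize(cost,p0,method='Nelder-Mead',options=dict(initial_simplex=S,maxiter=150,xatol=1e-4,fatol=1e-5))
        if best is None or r.fun<best[0]: best=(r.fun,r.x[0],r.x[1],r.x[2]*10)
    return best
E
python3 - <<'E'
from h import *
from station import ctrl, optics, models
import pickle
ims={};D={}
for n in ('scene','side'): ims[n]=optics.camera(n)
for o in SH:
    for n in ims:
        r=models.mark_of(o,n); print(o,n,[(round(q['score'],2),np.round(q['at']).astype(int).tolist()) for q in r[:5]])
        if not o.endswith('floor'):
          r=models.cut_out(o,n); print('   cut',[(round(q['score'],2),np.round(q['box']).astype(int).tolist(),int(q['pixels'].sum())) for q in r[:5]])
          D[o,n]=r
pickle.dump((ims,D,{n:optics.get_calibration(n) for n in ims}),open('d.pkl','wb'))
print(ctrl.get_obs()['time_s'])
E
```

```text
wide_pipe_mid scene [(0.91, [284, 261])]
   cut [(0.58, [272, 242, 298, 287], 808)]
wide_pipe_mid side [(0.71, [266, 186])]
   cut [(0.7, [260, 168, 276, 208], 571)]
slim_pipe_mid scene [(0.78, [231, 227])]
   cut [(0.67, [224, 210, 237, 243], 395), (0.43, [298, 121, 340, 149], 795)]
slim_pipe_mid side [(0.77, [323, 196])]
   cut [(0.86, [320, 181, 332, 216], 322)]
square_pipe_mid scene [(0.96, [271, 162]), (0.72, [287, 143]), (0.62, [321, 186]), (0.61, [304, 160])]
   cut [(0.97, [277, 126, 294, 161], 536), (0.77, [298, 145, 314, 178], 539), (0.7, [313, 171, 333, 204], 520), (0.59, [260, 146, 278, 181], 585)]
square_pipe_mid side [(0.9, [278, 270]), (0.88, [253, 248]), (0.74, [319, 256]), (0.55, [308, 288])]
   cut [(0.95, [267, 249, 289, 293], 785), (0.85, [309, 238, 329, 278], 605), (0.83, [240, 228, 259, 270], 648), (0.8, [300, 270, 317, 313], 656), (0.58, [258, 168, 275, 205], 558)]
flat_pipe_mid scene [(0.87, [225, 289])]
   cut [(0.62, [210, 272, 243, 307], 816), (0.48, [157, 231, 200, 268], 885)]
flat_pipe_mid side [(0.57, [306, 163])]
   cut [(0.84, [296, 150, 314, 183], 564)]
wide_block_floor scene [(0.64, [318, 134])]
wide_block_floor side []
slim_block_floor scene [(0.67, [376, 136])]
slim_block_floor side [(0.58, [189, 359])]
square_block_floor scene [(0.68, [179, 248])]
square_block_floor side [(0.77, [360, 195])]
flat_block_floor scene [(0.72, [282, 210]), (0.25, [283, 261]), (0.24, [304, 161])]
flat_block_floor side [(0.65, [288, 242])]
jar_mid scene [(0.93, [356, 200]), (0.4, [374, 134])]
   cut [(0.72, [345, 187, 364, 221], 478)]
jar_mid side [(0.91, [216, 246])]
   cut [(0.64, [206, 234, 226, 264], 493)]
can_mid scene [(0.71, [376, 167])]
   cut [(0.93, [364, 152, 388, 179], 536), (0.26, [157, 231, 198, 267], 890)]
can_mid side [(0.59, [194, 290])]
   cut [(0.61, [177, 270, 206, 310], 783)]
1.85
```

```bash
cat > f.py <<'E'
from h import *
import pickle
ims,D,C=pickle.load(open('d.pkl','rb'))
guess={'wide_pipe_mid':(0,0),'slim_pipe_mid':(0,0),'flat_pipe_mid':(0,0),'jar_mid':(0,0),'can_mid':(0,0),'square_pipe_mid':(1,0),'G1':(0,3),'G2':(3,1),'G3':(2,2)}
res={}
for k,(a,b) in guess.items():
    o='square_pipe_mid' if k[0]=='G' else k
    ms=[D[o,'scene'][a],D[o,'side'][b]]; cs=[C['scene'],C['side']]
    p=tri(cs,[((m['box'][0]+m['box'][2])/2,(m['box'][1]+m['box'][3])/2) for m in ms])
    M=[m['pixels'].astype(float) for m in ms]
    f=fit(o,cs,M,p[0],p[1]); res[k]=f
    f1=fit(o,cs[:1],M[:1],f[1],f[2],[f[3]]);f2=fit(o,cs[1:],M[1:],f[1],f[2],[f[3]])
    print(k,np.round(p,3),'both',np.round(f,4),'sc',np.round(f1,4),'si',np.round(f2,4))
pickle.dump(res,open('res.pkl','wb'))
E
python3 f.py
python3 - <<'E'
from h import *
import pickle
ims,D,C=pickle.load(open('d.pkl','rb'))
a=cv2.resize(ims['scene'][110:320,140:420],None,fx=2.8,fy=2.8,interpolation=cv2.INTER_CUBIC)
b=cv2.resize(ims['side'][140:390,150:400],None,fx=2.4,fy=2.4,interpolation=cv2.INTER_CUBIC)
cv2.imwrite('pics/b1.png',a[:,:,::-1]);cv2.imwrite('pics/b2.png',b[:,:,::-1])
E
```

```text
wide_pipe_mid [ 0.629 -0.147  0.046] both [ 0.0993  0.6307 -0.1486 -0.1132] sc [ 0.0452  0.6299 -0.149  -0.0223] si [ 0.1191  0.6326 -0.1466 -0.0557]
slim_pipe_mid [ 0.436 -0.173  0.062] both [ 0.1757  0.4361 -0.174   0.0848] sc [ 0.1111  0.4361 -0.174   0.0848] si [ 0.2381  0.4354 -0.172   0.1665]
flat_pipe_mid [ 0.571 -0.31   0.051] both [ 0.0851  0.5716 -0.3152  3.5033] sc [ 0.0651  0.5711 -0.3152  3.5096] si [ 0.1007  0.5708 -0.3118  3.5047]
jar_mid [0.631 0.15  0.032] both [0.186  0.6292 0.1504 0.1163] sc [0.1501 0.6295 0.1463 0.1789] si [0.2038 0.6343 0.1489 0.1343]
can_mid [0.594 0.305 0.045] both [0.1457 0.5895 0.3034 0.1503] sc [0.1515 0.5891 0.298  0.2012] si [0.1111 0.5945 0.3015 0.1066]
square_pipe_mid [0.428 0.154 0.058] both [0.1309 0.429  0.1521 1.1826] sc [0.1207 0.4271 0.1491 1.0086] si [0.0714 0.43   0.1545 1.2306]
G1 [0.328 0.169 0.051] both [0.1098 0.3287 0.17   0.3449] sc [0.093  0.328  0.1682 0.4488] si [0.103  0.3288 0.1708 0.3504]
G2 [0.352 0.066 0.063] both [0.1623 0.3501 0.0621 0.0317] sc [ 0.0818  0.3487  0.0614 -0.3447] si [0.2022 0.3501 0.0628 0.068 ]
G3 [0.534 0.119 0.053] both [0.1487 0.5348 0.1201 0.8576] sc [0.1348 0.5346 0.1163 0.7836] si [0.0937 0.5353 0.1226 0.8326]
```

View pics/b1.png

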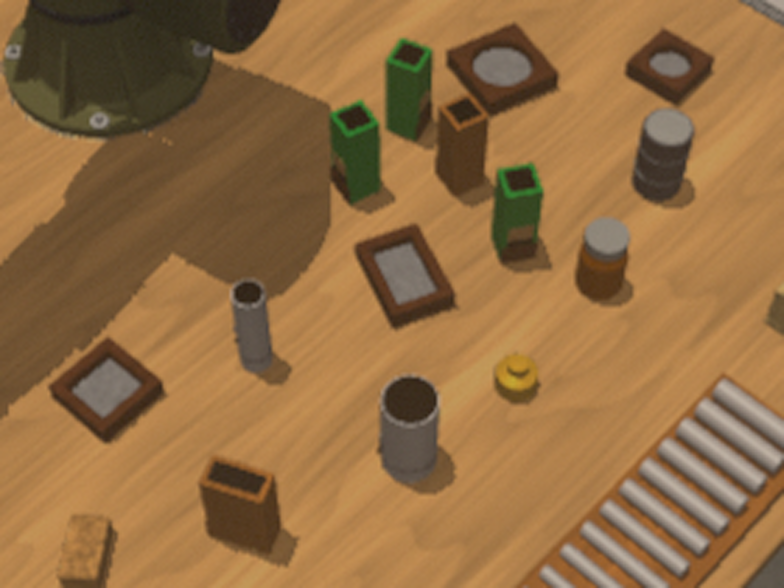

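View pics/b2.png

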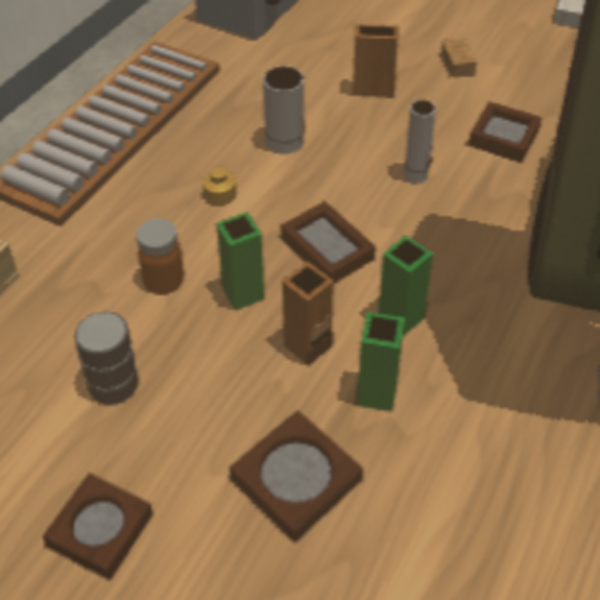

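```bash
cat > fb.py <<'E'
from h import *
import pickle
ims,D,C=pickle.load(open('d.pkl','rb'))
S={'wide_block_floor':((319,134),(273,337)),'slim_block_floor':((379,132),(190,358)),'square_block_floor':((178,249),(360,195)),'flat_block_floor':((285,208),(287,241))}
out=[]
for n,uv in S.items():
    cs=[C['scene'],C['side']];M=[]
    for cam,u in zip(('scene','side'),uv):
        im=cv2.cvtColor(ims[cam],cv2.COLOR_RGB2BGR)
        r=34; mask=np.full(im.shape[:2],cv2.GC_BGD,np.uint8)
        x,y=u; rr=36 if 'wide' in n and cam=='side' else 28
        mask[y-rr:y+rr,x-rr:x+rr]=cv2.GC_PR_BGD
        p=[onplane(cs[0],uv[0],.024),onplane(cs[1],uv[1],.024)]; 
        g=im[y-rr:y+rr,x-rr:x+rr].astype(int); 
        hsv=cv2.cvtColor(im,cv2.COLOR_BGR2HSV)
        brown=(im[:,:,2]<115)|(hsv[:,:,1]<70)
        k,lab=cv2.connectedComponents((brown&(mask!=0)|False).astype(np.uint8)*(mask!=cv2.GC_BGD).astype(np.uint8))
        l=lab[y,x]; m=(lab==l)
        cnt,_=cv2.findContours(m.astype(np.uint8),cv2.RETR_EXTERNAL,cv2.CHAIN_APPROX_NONE)
        q=np.zeros(m.shape,np.uint8); cv2.drawContours(q,cnt,-1,1,-1); M.append(q.astype(float))
        out.append((cam,q,u))
    f=fit(n,cs,M,*np.mean(p,0)); f1=fit(n,cs[:1],M[:1],f[1],f[2],[f[3]]);f2=fit(n,cs[1:],M[1:],f[1],f[2],[f[3]])
    print(n,np.round(p,3).tolist(),'both',np.round(f,4),'sc',np.round(f1,4),'si',np.round(f2,4))
    for cam,c in zip(('scene','side'),cs):
        s=sil(c,n,*f[1:])>.5; cn,_=cv2.findContours(s.astype(np.uint8),cv2.RETR_EXTERNAL,cv2.CHAIN_APPROX_NONE)
        cv2.drawContours(ims[cam],cn,-1,(0,255,255),1)
res=pickle.load(open('res.pkl','rb'))
for k,f in res.items():
    for cam in C:
        s=sil(C[cam],'square_pipe_mid' if k[0]=='G' else k,*f[1:])>.5; cn,_=cv2.findContours(s.astype(np.uint8),cv2.RETR_EXTERNAL,cv2.CHAIN_APPROX_NONE)
        cv2.drawContours(ims[cam],cn,-1,(255,0,255),1)
a=cv2.resize(ims['scene'][110:320,140:420],None,fx=2.8,fy=2.8)
b=cv2.resize(ims['side'][140:390,150:400],None,fx=2.4,fy=2.4)
cv2.imwrite('pics/c1.png',a[:,:,::-1]);cv2.imwrite('pics/c2.png',b[:,:,::-1])
E
python3 fb.py
```

```text
wide_block_floor [[0.362, 0.295], [0.353, 0.312]] both [0.1239 0.3572 0.3054 1.2918] sc [0.1582 0.3562 0.301  1.2057] si [0.0759 0.3582 0.3057 1.2796]
slim_block_floor [[0.499, 0.439], [0.495, 0.45]] both [0.1051 0.4972 0.4453 1.6336] sc [0.114  0.4972 0.4453 1.6346] si [0.094  0.4982 0.4455 1.5934]
square_block_floor [[0.368, -0.31], [0.355, -0.286]] both [ 0.112   0.3606 -0.3056  1.611 ] sc [ 0.0866  0.361  -0.3065  1.5873] si [ 0.1314  0.3602 -0.3035  1.6548]
flat_block_floor [[0.487, 0.0], [0.471, 0.018]] both [0.2067 0.4791 0.0072 2.7121] sc [0.1066 0.4792 0.0047 2.7283] si [0.2833 0.4791 0.011  2.6687]
```

View pics/c1.png

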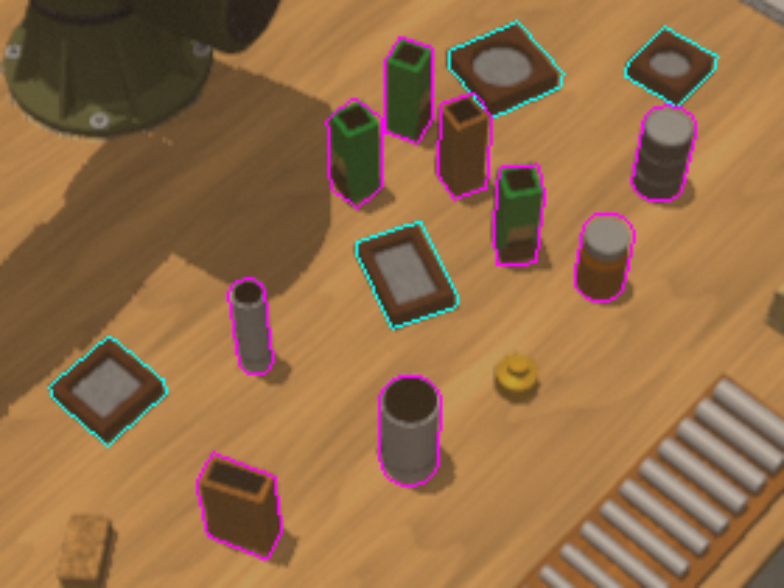

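View pics/c2.png

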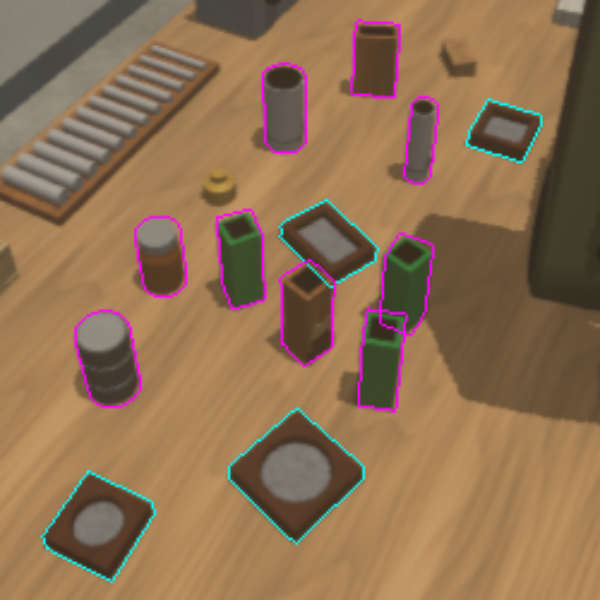

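```bash
cat > pl.py <<'E'
import sys; from h import *
from station import ctrl
o=ctrl.get_obs(); R0=rot(o['eef_rot']); p0=o['ee_pos']
print('t',round(o['time_s'],2),'p',np.round(p0,4),'q',np.round(o['qpos'],2),'jaw',round(np.degrees(np.arctan2(R0[1,1],R0[0,1])),1),'xaxis',np.round(R0[:,0],4),'F',np.round(o['force'],1),'w',round(o['grip_width']*1e3,1))
if len(sys.argv)>1:
    x,y,z,a=map(float,sys.argv[1:5]); a=np.radians(a)
    best=None
    for b in (a,a+np.pi):
        X=np.array([0,0,-1.]);Y=np.array([np.cos(b),np.sin(b),0]);Rt=np.c_[X,Y,np.cross(X,Y)]
        rv=R.from_matrix(R0.T@Rt).as_rotvec()
        print('T',np.round(R0.T@([x,y,z]-p0)/.025,2).tolist(),'turn',np.round(np.degrees(rv)/5,2).tolist(),'maxmm',np.linalg.norm([x,y,z]-p0)*1e3)
E
python3 pl.py 0.631 -0.148 0.20 45; python3 pl.py 0.631 -0.148 0.20 0
```

```text
t 1.85 p [ 0.1682 -0.5236  0.2245] q [-1.33  0.3   1.52  0.    1.32 -0.07] jaw -72.2 xaxis [ 0. -0. -1.] F [-0.4 -0.6  0.4] w 93.7
T [0.98, -8.64, -22.22] turn [-23.44, -0.0, -0.0] maxmm 596.5561869877628
T [0.98, -8.64, -22.22] turn [12.56, -0.0, 0.0] maxmm 596.5561869877628
t 1.85 p [ 0.1682 -0.5236  0.2245] q [-1.33  0.3   1.52  0.    1.32 -0.07] jaw -72.2 xaxis [ 0. -0. -1.] F [-0.4 -0.6  0.4] w 93.7
T [0.98, -8.64, -22.22] turn [-14.44, -0.0, -0.0] maxmm 596.5561869877628
T [0.98, -8.64, -22.22] turn [21.56, -0.0, 0.0] maxmm 596.5561869877628
```

Emit:
{"method": "arm_command", "body": {
  "deltas": [
    {"translation": [-0.8, -8.64, -22.22], "turn": [-11.84, 0, 0]},
    {"translation": [-0.8, -8.64, -22.22], "turn": [-11.84, 0, 0]},
    {"translation": [-0.8, -8.64, -22.22], "turn": [-11.84, 0, 0]},
    {"translation": [-0.8, -8.64, -22.22], "turn": [-11.84, 0, 0]},
    {"translation": [-0.8, -8.64, -22.22], "turn": [-11.84, 0, 0]},
    {"translation": [-0.8, -8.64, -22.22], "turn": [-11.84, 0, 0]},
    {"translation": [-0.8, -8.64, -22.22], "turn": [-11.84, 0, 0]},
    {"translation": [-0.8, -8.64, -22.22], "turn": [-11.84, 0, 0]},
    {"translation": [-0.8, -8.64, -22.22], "turn": [-11.84, 0, 0]},
    {"translation": [-0.8, -8.64, -22.22], "turn": [-11.84, 0, 0]},
    {"translation": [-0.8, -8.64, -22.22], "turn": [-11.84, 0, 0]},
    {"translation": [-0.8, -8.64, -22.22], "turn": [-11.84, 0, 0]}
  ],
  "gripper": 84,
  "force": 25
}}

```text
time_s: 2.85
ee_pos: [0.5576, -0.2071, 0.2414]
eef_rot: [1.347, 1.57, -0.451]
force: [-0.1, -0.4, -0.2]
grip_width: 0.0843
```

```bash
python3 pl.py 0.631 -0.148 0.24 -13
```

```text
t 2.85 p [ 0.5576 -0.2071  0.2414] q [-0.42  0.39  1.36 -0.    1.39 -0.19] jaw -13.0 xaxis [ 3.e-04 -1.e-04 -1.e+00] F [-0.1 -0.4 -0.2] w 84.3
T [0.06, 2.33, -2.96] turn [0.0, 0.0, -0.0] maxmm 94.19398712182463
T [0.06, 2.33, -2.96] turn [-36.0, 0.01, 0.0] maxmm 94.19398712182463
```

```bash
cat > w.py <<'E'
import sys; from h import *
from station import ctrl, optics, models
import pickle
c=optics.get_calibration('wrist'); im=optics.camera('wrist'); pickle.dump((c,im),open('w.pkl','wb'))
G=dict(a.split('=') for a in sys.argv[2:])
d=im.copy()
for n,v in G.items():
    g=[float(t) for t in v.split(',')]; dz=g[3] if len(g)>3 else 0
    k='square_pipe_mid' if n[0]=='G' else n
    for col,q in ((( 255,0,255),g),):
        s=(sil(c,k,q[0],q[1],q[2],dz)>.5).astype(np.uint8); cn,_=cv2.findContours(s,cv2.RETR_EXTERNAL,cv2.CHAIN_APPROX_NONE); cv2.drawContours(d,cn,-1,col,1)
    if n[0]!='G' and len(g)<4 and not n.endswith('floor'):
        r=models.cut_out(n,'wrist'); cx=np.array(proj(c,[g[0],g[1],.06])[0])
        for m in r[:4]:
            b=m['box']; print(n,round(m['score'],2),np.round(b).tolist(),'pred mid',cx.round())
            if b[0]-5<cx[0]<b[2]+5 and b[1]-5<cx[1]<b[3]+5:
                f=fit(n,[c],[m['pixels'].astype(float)],g[0],g[1],[g[2],g[2]+.2,g[2]-.2]); print('  fit',np.round(f,4)); 
                s=(sil(c,n,*f[1:])>.5).astype(np.uint8); cn,_=cv2.findContours(s,cv2.RETR_EXTERNAL,cv2.CHAIN_APPROX_NONE); cv2.drawContours(d,cn,-1,(0,255,255),1); break
cv2.imwrite('pics/'+sys.argv[1]+'.png',d[:,:,::-1])
E
python3 w.py w1 wide_pipe_mid=.631,-.148,0 slim_pipe_mid=.436,-.174,0 flat_pipe_mid=.5716,-.3152,.363
```

```text
wide_pipe_mid 0.63 [305.0, 91.0, 378.0, 154.0] pred mid [337. 124.]
  fit [ 0.0463  0.63   -0.1459  0.083 ]
slim_pipe_mid 0.66 [132.0, 165.0, 200.0, 218.0] pred mid [172. 188.]
  fit [ 0.077   0.4376 -0.1709  0.0347]
flat_pipe_mid 0.84 [285.0, 228.0, 348.0, 315.0] pred mid [314. 273.]
  fit [ 0.0354  0.5723 -0.3114  0.4284]
```

View pics/w1.png

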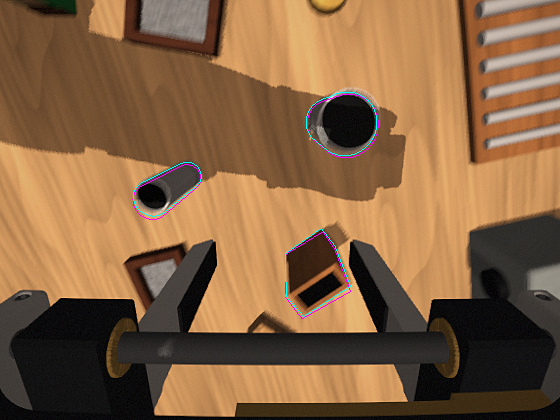

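```bash
python3 pl.py 0.630 -0.147 0.085 -13
```

```text
t 3.05 p [ 0.5565 -0.2082  0.2408] q [-0.42  0.39  1.37 -0.    1.39 -0.19] jaw -12.9 xaxis [-7.e-04  2.e-04 -1.e+00] F [-0.3 -0.2  0.4] w 84.0
T [6.23, 2.33, -3.04] turn [0.02, 0.0, 0.01] maxmm 182.7797907308627
T [6.23, 2.33, -3.04] turn [-35.98, -0.01, 0.0] maxmm 182.7797907308627
```

Emit:
{"method": "arm_command", "body": {
  "deltas": [
    {"translation": [0, 0.8, -1.0], "turn": [0, 0, 0]},
    {"translation": [0, 1.6, -2.0], "turn": [0, 0, 0]},
    {"translation": [0, 2.33, -3.04], "turn": [0, 0, 0]},
    {"translation": [0, 2.33, -3.04], "turn": [0, 0, 0]},
    {"translation": [1, 2.33, -3.04], "turn": [0, 0, 0]},
    {"translation": [2, 2.33, -3.04], "turn": [0, 0, 0]},
    {"translation": [3, 2.33, -3.04], "turn": [0, 0, 0]},
    {"translation": [4, 2.33, -3.04], "turn": [0, 0, 0]},
    {"translation": [5, 2.33, -3.04], "turn": [0, 0, 0]},
    {"translation": [5.8, 2.33, -3.04], "turn": [0, 0, 0]},
    {"translation": [6.22, 2.33, -3.04], "turn": [0, 0, 0]},
    {"translation": [6.22, 2.33, -3.04], "turn": [0, 0, 0]}
  ]
}}

```text
time_s: 4.05
ee_pos: [0.6285, -0.1488, 0.0837]
eef_rot: [-1.593, 1.567, 2.891]
force: [0.5, 0.5, -0.0]
grip_width: 0.084
```

Emit:
{"method": "arm_command", "body": {
  "deltas": [
    {"translation": [0, 0, 0], "turn": [0, 0, 0]},
    {"translation": [0, 0, 0], "turn": [0, 0, 0]},
    {"translation": [0, 0, 0], "turn": [0, 0, 0]},
    {"translation": [0, 0, 0], "turn": [0, 0, 0]},
    {"translation": [0, 0, 0], "turn": [0, 0, 0]},
    {"translation": [0, 0, 0], "turn": [0, 0, 0]},
    {"translation": [0, 0, 0], "turn": [0, 0, 0]},
    {"translation": [0, 0, 0], "turn": [0, 0, 0]}
  ],
  "gripper": 40,
  "force": 25
}}

```text
time_s: 4.72
ee_pos: [0.6304, -0.1479, 0.0866]
eef_rot: [1.458, 1.57, -0.34]
force: [-0.8, -0.1, 6.0]
grip_width: 0.0556
```

```bash
python3 pl.py 0.3575 0.304 0.245 40
```

```text
t 4.72 p [ 0.6304 -0.1479  0.0866] q [-0.29  0.65  1.35 -0.    1.14 -0.06] jaw -13.0 xaxis [ 1.2e-03 -4.0e-04 -1.0e+00] F [-0.8 -0.1  6. ] w 55.6
T [-6.36, -14.69, -15.16] turn [-10.6, 0.01, -0.01] maxmm 551.2034022627603
T [-6.36, -14.69, -15.16] turn [25.4, -0.01, -0.01] maxmm 551.2034022627603
```

Emit:
{"method": "arm_command", "body": {
  "deltas": [
    {"translation": [-0.2, 0, 0], "turn": [0, 0, 0]},
    {"translation": [-0.8, 0, 0], "turn": [0, 0, 0]},
    {"translation": [-1.7, 0, 0], "turn": [0, 0, 0]},
    {"translation": [-2.7, 0, 0], "turn": [0, 0, 0]},
    {"translation": [-3.7, 0, 0], "turn": [0, 0, 0]},
    {"translation": [-4.7, 0, 0], "turn": [0, 0, 0]},
    {"translation": [-5.6, 0, 0], "turn": [0, 0, 0]},
    {"translation": [-6.2, 0, 0], "turn": [0, 0, 0]},
    {"translation": [-6.36, 0, 0], "turn": [0, 0, 0]},
    {"translation": [-6.36, -0.3, -0.3], "turn": [-0.2, 0, 0]},
    {"translation": [-6.36, -1, -1], "turn": [-0.7, 0, 0]},
    {"translation": [-6.36, -1.8, -1.85], "turn": [-1.3, 0, 0]}
  ]
}}

```text
time_s: 5.72
ee_pos: [0.5958, -0.0928, 0.243]
eef_rot: [-1.626, 1.569, 2.973]
force: [1.0, 0.4, -2.4]
grip_width: 0.0558
```

```bash
python3 pl.py 0.3575 0.304 0.245 40; python3 w.py w2
```

```text
t 5.72 p [ 0.5958 -0.0928  0.243 ] q [-0.22  0.41  1.33 -0.    1.4  -0.1 ] jaw -6.5 xaxis [-2.2e-03  4.0e-04 -1.0e+00] F [ 1.   0.4 -2.4] w 55.8
T [-0.05, -11.26, -14.7] turn [-9.29, -0.01, 0.02] maxmm 462.8777873790193
T [-0.05, -11.26, -14.7] turn [26.71, 0.03, 0.01] maxmm 462.8777873790193
```

View pics/w2.png

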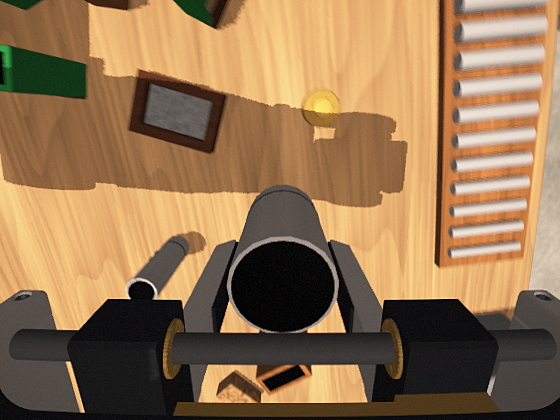

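Emit:
{"method": "arm_command", "body": {
  "deltas": [
    {"translation": [0, -0.4, -0.5], "turn": [-0.3, 0, 0]},
    {"translation": [0, -1.1, -1.4], "turn": [-0.9, 0, 0]},
    {"translation": [0, -1.9, -2.5], "turn": [-1.6, 0, 0]},
    {"translation": [0, -2.7, -3.5], "turn": [-2.2, 0, 0]},
    {"translation": [0, -3.5, -4.6], "turn": [-2.9, 0, 0]},
    {"translation": [0, -4.3, -5.6], "turn": [-3.6, 0, 0]},
    {"translation": [0, -5.1, -6.6], "turn": [-4.2, 0, 0]},
    {"translation": [0, -5.9, -7.7], "turn": [-4.9, 0, 0]},
    {"translation": [0, -6.7, -8.7], "turn": [-5.5, 0, 0]},
    {"translation": [0, -7.5, -9.8], "turn": [-6.2, 0, 0]},
    {"translation": [0, -8.2, -10.7], "turn": [-6.8, 0, 0]},
    {"translation": [0, -8.6, -11.2], "turn": [-7.1, 0, 0]}
  ]
}}

```text
time_s: 6.77
ee_pos: [0.4128, 0.2118, 0.244]
eef_rot: [-2.029, 1.569, -3.089]
force: [-0.2, 0.3, -2.4]
grip_width: 0.056
```

```bash
python3 pl.py 0.3575 0.304 0.245 40; python3 w.py w3 wide_block_floor=.3575,.304,1.28 square_pipe_mid=.429,.153,1.2 flat_block_floor=.479,.0072,2.712 G1=.3287,.17,.345 G3=.5348,.12,.85 slim_block_floor=.4972,.4453,1.61
```

```text
t 6.77 p [0.4128 0.2118 0.244 ] q [ 0.39  0.09  1.72  0.    1.33 -0.12] jaw 29.3 xaxis [-1.4e-03 -1.0e-04 -1.0e+00] F [-0.2  0.3 -2.4] w 56.0
T [-0.04, -0.13, -4.3] turn [-2.14, -0.01, 0.01] maxmm 107.50380207614337
T [-0.04, -0.13, -4.3] turn [33.86, 0.02, 0.01] maxmm 107.50380207614337
square_pipe_mid 0.73 [142.0, 234.0, 215.0, 301.0] pred mid [270. 240.]
square_pipe_mid 0.65 [317.0, 300.0, 346.0, 332.0] pred mid [270. 240.]
square_pipe_mid 0.58 [168.0, 160.0, 231.0, 220.0] pred mid [270. 240.]
```

View pics/w3.png

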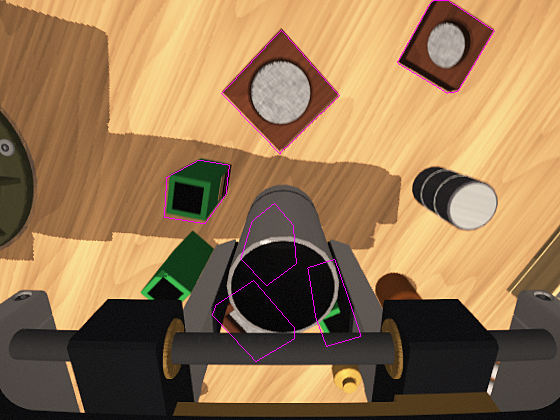

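Emit:
{"method": "arm_command", "body": {
  "deltas": [
    {"translation": [0, 0, -0.4], "turn": [-0.3, 0, 0]},
    {"translation": [0, 0, -1.2], "turn": [-0.8, 0, 0]},
    {"translation": [0, -0.1, -2.2], "turn": [-1.4, 0, 0]},
    {"translation": [0, -0.13, -3.2], "turn": [-2, 0, 0]},
    {"translation": [0, -0.13, -4.0], "turn": [-2.14, 0, 0]},
    {"translation": [0, -0.13, -4.3], "turn": [-2.14, 0, 0]},
    {"translation": [0, -0.13, -4.3], "turn": [-2.14, 0, 0]},
    {"translation": [0.8, -0.13, -4.3], "turn": [-2.14, 0, 0]},
    {"translation": [1.6, -0.13, -4.3], "turn": [-2.14, 0, 0]},
    {"translation": [2.4, -0.13, -4.3], "turn": [-2.14, 0, 0]},
    {"translation": [2.8, -0.13, -4.3], "turn": [-2.14, 0, 0]},
    {"translation": [2.8, -0.13, -4.3], "turn": [-2.14, 0, 0]}
  ]
}}

```text
time_s: 7.87
ee_pos: [0.3596, 0.301, 0.1728]
eef_rot: [-1.591, 1.567, -2.47]
force: [-0.8, 0.4, -2.7]
grip_width: 0.0561
```

```bash
python3 pl.py 0.3575 0.304 0.0985 40
python3 - <<'E'
from station import optics
from h import *
c=optics.get_calibration('side');im=optics.camera('side')
for n,g in (('wide_block_floor',(.3575,.304,1.28,0)),('wide_pipe_mid',(.3575,.304,0,.089))):
    s=(sil(c,n,*g)>.5).astype(np.uint8); cn,_=cv2.findContours(s,cv2.RETR_EXTERNAL,cv2.CHAIN_APPROX_NONE); cv2.drawContours(im,cn,-1,(255,0,255),1)
cv2.imwrite('pics/s1.png',cv2.resize(im[180:400,160:400],None,fx=2.5,fy=2.5)[:,:,::-1])
E
python3 w.py w4 wide_block_floor=.3575,.304,1.28 slim_block_floor=.4972,.4453,1.61
```

```text
t 7.87 p [0.3596 0.301  0.1728] q [ 0.62  0.17  1.8  -0.    1.17 -0.07] jaw 39.6 xaxis [-0.0029 -0.0023 -1.    ] F [-0.8  0.4 -2.7] w 56.1
T [2.97, 0.02, -0.15] turn [-0.07, -0.0, 0.04] maxmm 74.37583078509836
T [2.97, 0.02, -0.15] turn [35.93, 0.07, 0.0] maxmm 74.37583078509836
```

View pics/s1.png

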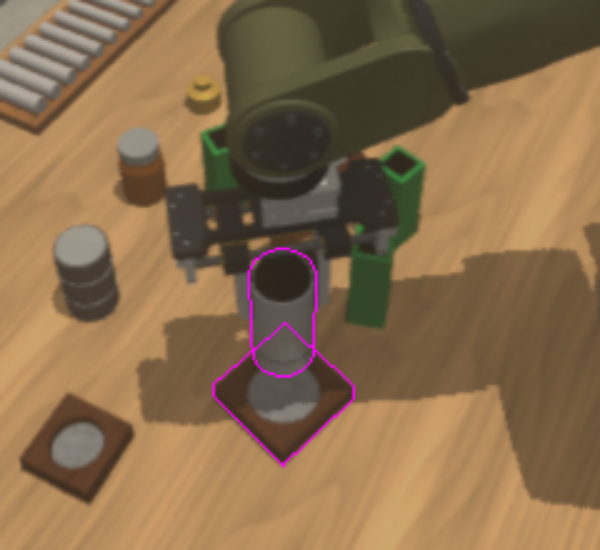

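View pics/w4.png

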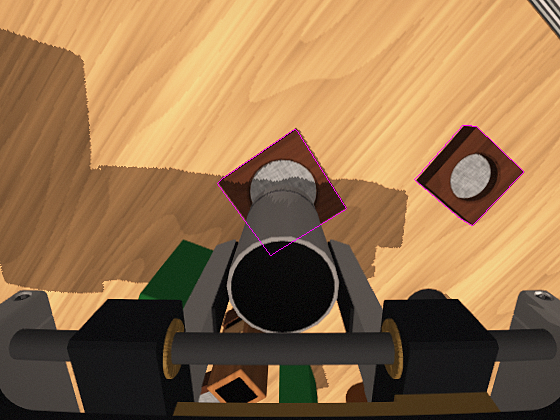

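Emit:
{"method": "arm_command", "body": {
  "deltas": [
    {"translation": [0.6, 0, -0.1], "turn": [0, 0, 0]},
    {"translation": [1.2, 0, -0.15], "turn": [0, 0, 0]},
    {"translation": [1.7, 0, -0.15], "turn": [0, 0, 0]},
    {"translation": [2.2, 0, -0.15], "turn": [0, 0, 0]},
    {"translation": [2.6, 0, -0.15], "turn": [0, 0, 0]},
    {"translation": [2.9, 0, -0.15], "turn": [0, 0, 0]},
    {"translation": [2.95, 0, -0.15], "turn": [0, 0, 0]},
    {"translation": [2.95, 0, -0.15], "turn": [0, 0, 0]},
    {"translation": [3.0, 0, -0.15], "turn": [0, 0, 0]},
    {"translation": [3.03, 0, -0.15], "turn": [0, 0, 0]}
  ]
}}

```text
time_s: 8.8
ee_pos: [0.3576, 0.3054, 0.0995]
eef_rot: [1.511, 1.57, 0.633]
force: [0.8, -0.7, -2.0]
grip_width: 0.0557
```

```bash
python3 pl.py 0.3575 0.304 0.0955 40
```

```text
t 8.8 p [0.3576 0.3054 0.0995] q [ 0.63  0.28  1.87  0.    0.99 -0.06] jaw 39.7 xaxis [ 9.e-04  7.e-04 -1.e+00] F [ 0.8 -0.7 -2. ] w 55.7
T [0.16, -0.04, 0.04] turn [-0.06, 0.0, -0.01] maxmm 4.287371667103428
T [0.16, -0.04, 0.04] turn [35.94, -0.02, -0.0] maxmm 4.287371667103428
```

Emit:
{"method": "arm_command", "body": {
  "deltas": [
    {"translation": [0.05, 0, 0], "turn": [0, 0, 0]},
    {"translation": [0.08, 0, 0], "turn": [0, 0, 0]},
    {"translation": [0.12, 0, 0], "turn": [0, 0, 0]},
    {"translation": [0.12, 0, 0], "turn": [0, 0, 0]}
  ]
}}

```text
time_s: 9.13
ee_pos: [0.3574, 0.3053, 0.0966]
eef_rot: [1.53, 1.57, 0.652]
force: [-3.1, -1.8, 6.3]
grip_width: 0.0557
```

Contact. Release gently, and retreat.

Emit:
{"method": "arm_command", "body": {
  "deltas": [
    {"translation": [0, 0, 0], "turn": [0, 0, 0]},
    {"translation": [0, 0, 0], "turn": [0, 0, 0]},
    {"translation": [0, 0, 0], "turn": [0, 0, 0]},
    {"translation": [0, 0, 0], "turn": [0, 0, 0]},
    {"translation": [-0.5, 0, 0], "turn": [0, 0, 0]},
    {"translation": [-1.5, 0, 0], "turn": [0, 0, 0]},
    {"translation": [-2.5, 0, 0], "turn": [0, 0, 0]},
    {"translation": [-3.5, 0, 0], "turn": [0, 0, 0]},
    {"translation": [-4.5, 0, 0], "turn": [0, 0, 0]},
    {"translation": [-5.2, 0, 0], "turn": [0, 0, 0]},
    {"translation": [-5.2, 0, 0], "turn": [0, 0, 0]}
  ],
  "gripper": 80
}}

```text
time_s: 10.05
ee_pos: [0.3583, 0.3059, 0.2294]
eef_rot: [1.51, 1.565, 0.633]
force: [-0.1, 0.3, 1.0]
grip_width: 0.0801
```

```bash
python3 w.py w5 wide_block_floor=.3575,.304,1.28 wide_pipe_mid=.3575,.305,0,.01; python3 pl.py 0.43 0.06 0.24 0
```

```text
t 10.1 p [0.3578 0.3055 0.2272] q [ 0.63  0.12  1.73  0.    1.29 -0.06] jaw 39.7 xaxis [ 0.0024  0.0018 -1.    ] F [ 0.1 -0.7 -1.3] w 80.0
T [-0.52, -4.05, 9.4] turn [7.94, -0.01, -0.03] maxmm 256.2579795365379
T [-0.52, -4.05, 9.4] turn [-28.06, 0.04, -0.01] maxmm 256.2579795365379
```

View pics/w5.png

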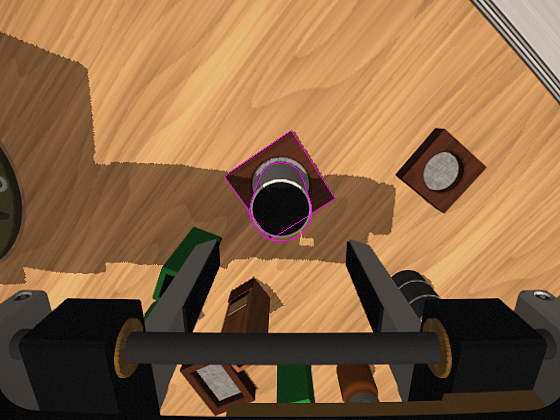

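```bash
python3 pl.py 0.41 0.03 0.24 0
```

```text
t 10.1 p [0.3578 0.3055 0.2272] q [ 0.63  0.12  1.73  0.    1.29 -0.06] jaw 39.7 xaxis [ 0.0024  0.0018 -1.    ] F [ 0.1 -0.7 -1.3] w 80.0
T [-0.53, -5.43, 9.81] turn [7.94, -0.01, -0.03] maxmm 280.73174159083084
T [-0.53, -5.43, 9.81] turn [-28.06, 0.04, -0.01] maxmm 280.73174159083084
```

Emit:
{"method": "arm_command", "body": {
  "deltas": [
    {"translation": [-0.5, -0.5, 0.9], "turn": [0.8, 0, 0]},
    {"translation": [-0.5, -1.2, 2.2], "turn": [1.8, 0, 0]},
    {"translation": [-0.5, -1.9, 3.5], "turn": [2.8, 0, 0]},
    {"translation": [-0.5, -2.6, 4.8], "turn": [3.9, 0, 0]},
    {"translation": [-0.5, -3.3, 6.1], "turn": [5, 0, 0]},
    {"translation": [-0.5, -4.0, 7.4], "turn": [6, 0, 0]},
    {"translation": [-0.5, -4.7, 8.6], "turn": [7, 0, 0]},
    {"translation": [-0.5, -5.2, 9.4], "turn": [7.94, 0, 0]},
    {"translation": [-0.5, -5.43, 9.8], "turn": [7.94, 0, 0]},
    {"translation": [-0.5, -5.43, 9.8], "turn": [7.94, 0, 0]},
    {"translation": [-0.5, -5.43, 9.8], "turn": [7.94, 0, 0]}
  ]
}}

```text
time_s: 11.02
ee_pos: [0.4091, 0.0298, 0.2375]
eef_rot: [-1.642, 1.569, 3.069]
force: [-0.4, -0.0, -0.3]
grip_width: 0.0801
```

```bash
python3 w.py w6 square_pipe_mid=.429,.153,1.2 flat_block_floor=.479,.0072,2.712 G1=.3287,.17,.345 G3=.5348,.12,.85 G2=.35,.062,0; python3 pl.py 0.437 -0.173 0.23 -22; python3 pl.py 0.437 -0.173 0.085 -22
```

```text
square_pipe_mid 0.97 [192.0, 138.0, 257.0, 196.0] pred mid [303.  75.]
square_pipe_mid 0.85 [158.0, 9.0, 237.0, 86.0] pred mid [303.  75.]
square_pipe_mid 0.82 [360.0, 71.0, 457.0, 137.0] pred mid [303.  75.]
square_pipe_mid 0.6 [280.0, 38.0, 334.0, 102.0] pred mid [303.  75.]
  fit [0.08   0.428  0.1521 1.2794]
t 11.12 p [0.4091 0.0307 0.2379] q [-0.01 -0.03  1.86  0.    1.31 -0.02] jaw 0.1 xaxis [-1.e-03  1.e-04 -1.e+00] F [ 0.5 -0.5  0.4] w 80.2
T [0.31, 1.11, 8.15] turn [4.41, 0.0, 0.01] maxmm 205.70765940994212
T [0.31, 1.11, 8.15] turn [-31.59, -0.02, 0.0] maxmm 205.70765940994212
t 11.12 p [0.4091 0.0307 0.2379] q [-0.01 -0.03  1.86  0.    1.31 -0.02] jaw 0.1 xaxis [-1.e-03  1.e-04 -1.e+00] F [ 0.5 -0.5  0.4] w 80.2
T [6.11, 1.11, 8.15] turn [4.41, 0.0, 0.01] maxmm 256.1768631089433
T [6.11, 1.11, 8.15] turn [-31.59, -0.02, 0.0] maxmm 256.1768631089433
```

View pics/w6.png

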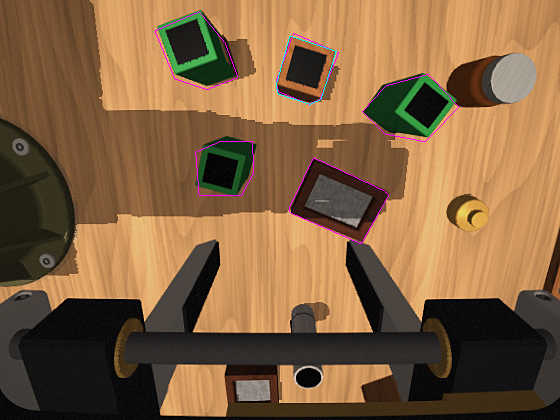

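Emit:
{"method": "arm_command", "body": {
  "deltas": [
    {"translation": [0.3, 0.15, 1.0], "turn": [0.6, 0, 0]},
    {"translation": [0.3, 0.3, 2.3], "turn": [1.3, 0, 0]},
    {"translation": [0.3, 0.5, 3.6], "turn": [2, 0, 0]},
    {"translation": [0.3, 0.7, 4.9], "turn": [2.7, 0, 0]},
    {"translation": [0.3, 0.85, 6.2], "turn": [3.4, 0, 0]},
    {"translation": [0.3, 1.0, 7.3], "turn": [4, 0, 0]},
    {"translation": [0.3, 1.11, 8.0], "turn": [4.4, 0, 0]},
    {"translation": [0.3, 1.11, 8.15], "turn": [4.4, 0, 0]},
    {"translation": [0.3, 1.11, 8.15], "turn": [4.4, 0, 0]},
    {"translation": [0.3, 1.11, 8.15], "turn": [4.4, 0, 0]}
  ],
  "gripper": 66,
  "force": 20
}}

```text
time_s: 11.95
ee_pos: [0.4372, -0.1725, 0.2307]
eef_rot: [-1.93, 1.57, 2.401]
force: [-0.1, 0.4, -0.2]
grip_width: 0.0656
```

Emit:
{"method": "arm_command", "body": {
  "deltas": [
    {"translation": [0.6, 0, 0], "turn": [0, 0, 0]},
    {"translation": [1.5, 0, 0], "turn": [0, 0, 0]},
    {"translation": [2.5, 0, 0], "turn": [0, 0, 0]},
    {"translation": [3.5, 0, 0], "turn": [0, 0, 0]},
    {"translation": [4.5, 0, 0], "turn": [0, 0, 0]},
    {"translation": [5.2, 0, 0], "turn": [0, 0, 0]},
    {"translation": [5.6, 0, 0], "turn": [0, 0, 0]},
    {"translation": [5.7, 0, 0], "turn": [0, 0, 0]},
    {"translation": [5.7, 0, 0], "turn": [0, 0, 0]}
  ]
}}

```text
time_s: 12.7
ee_pos: [0.4373, -0.1731, 0.0886]
eef_rot: [-1.788, 1.571, 2.542]
force: [-0.0, -0.7, 1.1]
grip_width: 0.0661
```

```bash
python3 pl.py 0.437 -0.173 0.085 -22; python3 w.py w7 slim_pipe_mid=.437,-.173,0,0
```

```text
t 12.7 p [ 0.4373 -0.1731  0.0886] q [-0.45  0.29  1.88  0.    0.97 -0.07] jaw -21.9 xaxis [-2.e-04  1.e-04 -1.e+00] F [-0.  -0.7  1.1] w 66.1
T [0.15, -0.01, 0.0] turn [0.02, -0.0, 0.0] maxmm 3.648083576649007
T [0.15, -0.01, 0.0] turn [-35.98, -0.0, -0.0] maxmm 3.648083576649007
```

View pics/w7.png

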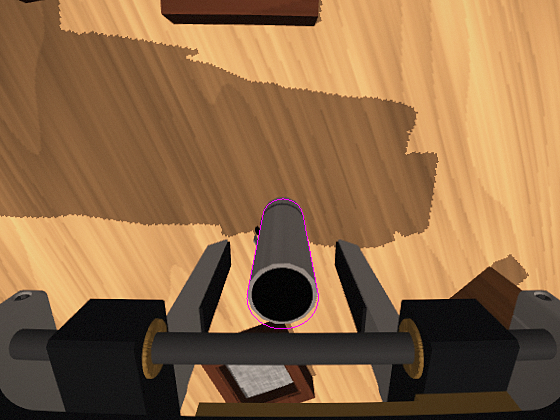

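Emit:
{"method": "arm_command", "body": {
  "deltas": [
    {"translation": [0.1, 0, -0.06], "turn": [0, 0, 0]},
    {"translation": [0.1, 0, -0.06], "turn": [0, 0, 0]},
    {"translation": [0.1, 0, -0.06], "turn": [0, 0, 0]},
    {"translation": [0.1, 0, -0.06], "turn": [0, 0, 0]},
    {"translation": [0.1, 0, -0.06], "turn": [0, 0, 0]},
    {"translation": [0.1, 0, -0.06], "turn": [0, 0, 0]},
    {"translation": [0.1, 0, -0.06], "turn": [0, 0, 0]},
    {"translation": [0.1, 0, -0.06], "turn": [0, 0, 0]}
  ],
  "gripper": 20
}}

```text
time_s: 13.42
ee_pos: [0.4378, -0.1725, 0.0862]
eef_rot: [1.465, 1.57, -0.49]
force: [-1.2, 0.1, 3.3]
grip_width: 0.0338
```

Emit:
{"method": "arm_command", "body": {
  "deltas": [
    {"translation": [-0.2, 0, 0], "turn": [0, 0, 0]},
    {"translation": [-0.8, 0, 0], "turn": [0, 0, 0]},
    {"translation": [-1.7, 0, 0], "turn": [0, 0, 0]},
    {"translation": [-2.7, 0, 0], "turn": [0, 0, 0]},
    {"translation": [-3.7, 0, 0], "turn": [0, 0, 0]},
    {"translation": [-4.7, 0, 0], "turn": [0, 0, 0]},
    {"translation": [-5.6, 0, 0], "turn": [0, 0, 0]},
    {"translation": [-6.2, 0, 0], "turn": [0, 0, 0]},
    {"translation": [-6.4, 0, 0], "turn": [0, 0, 0]},
    {"translation": [-6.4, 0, 0], "turn": [0, 0, 0]}
  ]
}}

```text
time_s: 14.25
ee_pos: [0.4379, -0.1725, 0.2468]
eef_rot: [1.511, 1.569, -0.443]
force: [0.4, -0.2, -1.4]
grip_width: 0.034
```

```bash
python3 pl.py 0.497 0.445 0.245 42; python3 w.py w8 slim_pipe_mid=.437,-.173,0,0.162
```

```text
t 14.25 p [ 0.4379 -0.1725  0.2468] q [-0.45  0.1   1.71  0.    1.33 -0.07] jaw -22.0 xaxis [ 1.5e-03 -7.0e-04 -1.0e+00] F [ 0.4 -0.2 -1.4] w 34.0
T [0.06, -7.06, -23.79] turn [-12.8, 0.01, -0.02] maxmm 620.2837370084973
T [0.06, -7.06, -23.79] turn [23.2, -0.02, -0.01] maxmm 620.2837370084973
```

View pics/w8.png

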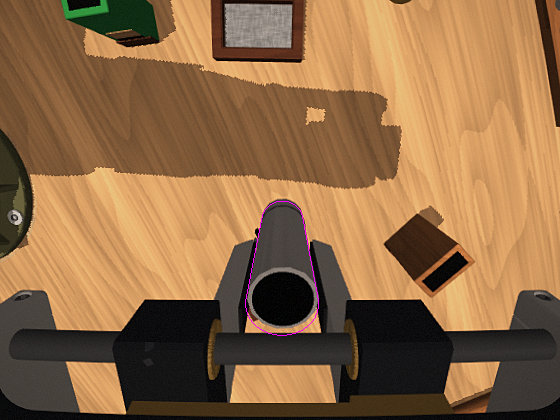

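Emit:
{"method": "arm_command", "body": {
  "deltas": [
    {"translation": [0, -0.2, -0.5], "turn": [-0.3, 0, 0]},
    {"translation": [0, -0.5, -1.5], "turn": [-0.8, 0, 0]},
    {"translation": [0, -0.8, -2.7], "turn": [-1.4, 0, 0]},
    {"translation": [0, -1.2, -3.9], "turn": [-2.1, 0, 0]},
    {"translation": [0, -1.5, -5.1], "turn": [-2.7, 0, 0]},
    {"translation": [0, -1.9, -6.3], "turn": [-3.4, 0, 0]},
    {"translation": [0, -2.2, -7.5], "turn": [-4, 0, 0]},
    {"translation": [0, -2.6, -8.7], "turn": [-4.7, 0, 0]},
    {"translation": [0, -2.9, -9.9], "turn": [-5.3, 0, 0]},
    {"translation": [0, -3.3, -11.1], "turn": [-6, 0, 0]},
    {"translation": [0, -3.6, -12.3], "turn": [-6.6, 0, 0]},
    {"translation": [0, -3.9, -13.2], "turn": [-7.1, 0, 0]}
  ]
}}

```text
time_s: 15.3
ee_pos: [0.4704, 0.1721, 0.2443]
eef_rot: [-1.602, 1.568, -2.934]
force: [0.1, -0.4, -1.5]
grip_width: 0.0335
```

```bash
python3 pl.py 0.497 0.445 0.245 42
```

```text
t 15.3 p [0.4704 0.1721 0.2443] q [0.28 0.18 1.63 0.   1.34 0.04] jaw 13.7 xaxis [-2.3e-03 -5.0e-04 -1.0e+00] F [ 0.1 -0.4 -1.5] w 33.5
T [-0.04, 3.62, -10.35] turn [-5.66, -0.01, 0.03] maxmm 274.1405442354445
T [-0.04, 3.62, -10.35] turn [30.34, 0.04, 0.01] maxmm 274.1405442354445
```

Emit:
{"method": "arm_command", "body": {
  "deltas": [
    {"translation": [0, 0.2, -0.5], "turn": [-0.3, 0, 0]},
    {"translation": [0, 0.5, -1.5], "turn": [-0.8, 0, 0]},
    {"translation": [0, 0.9, -2.7], "turn": [-1.5, 0, 0]},
    {"translation": [0, 1.4, -3.9], "turn": [-2.2, 0, 0]},
    {"translation": [0, 1.8, -5.1], "turn": [-2.9, 0, 0]},
    {"translation": [0, 2.2, -6.3], "turn": [-3.5, 0, 0]},
    {"translation": [0, 2.6, -7.5], "turn": [-4.1, 0, 0]},
    {"translation": [0, 3.0, -8.7], "turn": [-4.8, 0, 0]},
    {"translation": [0, 3.4, -9.7], "turn": [-5.4, 0, 0]},
    {"translation": [0, 3.62, -10.3], "turn": [-5.66, 0, 0]},
    {"translation": [0, 3.62, -10.35], "turn": [-5.66, 0, 0]},
    {"translation": [0, 3.62, -10.35], "turn": [-5.66, 0, 0]}
  ]
}}

```text
time_s: 16.3
ee_pos: [0.4984, 0.4428, 0.2442]
eef_rot: [-1.571, 1.568, -2.412]
force: [-0.3, -0.5, -0.9]
grip_width: 0.0335
```

Emit:
{"method": "arm_command", "body": {
  "deltas": [
    {"translation": [0.6, 0, 0], "turn": [0, 0, 0]},
    {"translation": [1.4, 0, 0], "turn": [0, 0, 0]},
    {"translation": [2.2, 0, 0], "turn": [0, 0, 0]},
    {"translation": [3.0, 0, 0], "turn": [0, 0, 0]},
    {"translation": [3.8, 0, 0], "turn": [0, 0, 0]},
    {"translation": [4.2, 0, 0], "turn": [0, 0, 0]},
    {"translation": [4.2, 0, 0], "turn": [0, 0, 0]},
    {"translation": [4.2, 0, 0], "turn": [0, 0, 0]}
  ]
}}

```text
time_s: 16.97
ee_pos: [0.4988, 0.4423, 0.1414]
eef_rot: [-1.302, 1.571, -2.144]
force: [-0.3, 0.5, -1.1]
grip_width: 0.0338
```

```bash
python3 pl.py 0.497 0.445 0.0995 42;  python3 w.py w9 slim_block_floor=.4972,.4453,1.61 slim_pipe_mid=.497,.445,0,.05
```

```text
t 16.97 p [0.4988 0.4423 0.1414] q [ 0.67  0.63  1.24 -0.    1.27 -0.06] jaw 41.8 xaxis [-1.e-04 -2.e-04 -1.e+00] F [-0.3  0.5 -1.1] w 33.8
T [1.67, 0.02, -0.13] turn [-0.05, 0.0, 0.0] maxmm 41.995802270450376
T [1.67, 0.02, -0.13] turn [35.95, 0.0, -0.0] maxmm 41.995802270450376
```

View pics/w9.png

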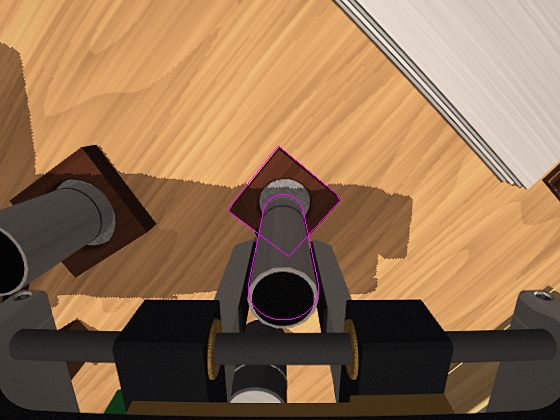

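Emit:
{"method": "arm_command", "body": {
  "deltas": [
    {"translation": [0.3, 0, -0.1], "turn": [0, 0, 0]},
    {"translation": [0.7, 0, -0.15], "turn": [0, 0, 0]},
    {"translation": [1.1, 0, -0.15], "turn": [0, 0, 0]},
    {"translation": [1.4, 0, -0.15], "turn": [0, 0, 0]},
    {"translation": [1.6, 0, -0.15], "turn": [0, 0, 0]},
    {"translation": [1.67, 0, -0.15], "turn": [0, 0, 0]},
    {"translation": [1.72, 0, -0.15], "turn": [0, 0, 0]},
    {"translation": [1.76, 0, -0.15], "turn": [0, 0, 0]},
    {"translation": [1.8, 0, -0.15], "turn": [0, 0, 0]},
    {"translation": [1.8, 0, -0.15], "turn": [0, 0, 0]}
  ]
}}

```text
time_s: 17.85
ee_pos: [0.4961, 0.4458, 0.0963]
eef_rot: [1.469, 1.57, 0.628]
force: [0.2, 0.9, -1.2]
grip_width: 0.0337
```

```bash
python3 pl.py 0.497 0.445 0.095 42
```

```text
t 17.85 p [0.4961 0.4458 0.0963] q [ 0.68  0.68  1.28 -0.    1.19 -0.05] jaw 41.8 xaxis [ 5.e-04  4.e-04 -1.e+00] F [ 0.2  0.9 -1.2] w 33.7
T [0.05, 0.01, 0.05] turn [-0.04, 0.0, -0.01] maxmm 1.742277132799021
T [0.05, 0.01, 0.05] turn [35.96, -0.01, -0.0] maxmm 1.742277132799021
```

Emit:
{"method": "arm_command", "body": {
  "deltas": [
    {"translation": [0.04, 0, 0], "turn": [0, 0, 0]},
    {"translation": [0.07, 0, 0], "turn": [0, 0, 0]},
    {"translation": [0.07, 0, 0], "turn": [0, 0, 0]}
  ]
}}

```text
time_s: 18.1
ee_pos: [0.4962, 0.4458, 0.0962]
eef_rot: [1.485, 1.569, 0.643]
force: [-4.4, -3.2, 12.8]
grip_width: 0.0337
```

Contact. Release and lift.

Emit:
{"method": "arm_command", "body": {
  "deltas": [
    {"translation": [-0.05, 0, 0], "turn": [0, 0, 0]},
    {"translation": [-0.05, 0, 0], "turn": [0, 0, 0]},
    {"translation": [-0.05, 0, 0], "turn": [0, 0, 0]},
    {"translation": [-0.05, 0, 0], "turn": [0, 0, 0]},
    {"translation": [-0.5, 0, 0], "turn": [0, 0, 0]},
    {"translation": [-1.5, 0, 0], "turn": [0, 0, 0]},
    {"translation": [-2.5, 0, 0], "turn": [0, 0, 0]},
    {"translation": [-3.5, 0, 0], "turn": [0, 0, 0]},
    {"translation": [-4.5, 0, 0], "turn": [0, 0, 0]},
    {"translation": [-5.2, 0, 0], "turn": [0, 0, 0]},
    {"translation": [-5.2, 0, 0], "turn": [0, 0, 0]}
  ],
  "gripper": 64
}}

```text
time_s: 19.02
ee_pos: [0.4968, 0.4464, 0.2295]
eef_rot: [1.523, 1.564, 0.682]
force: [0.3, 0.0, 0.3]
grip_width: 0.0639
```

```bash
python3 w.py w10 slim_block_floor=.4972,.4453,1.61 slim_pipe_mid=.4965,.4455,0,.01; python3 pl.py 0.428 0.152 0.24 73; python3 pl.py 0.428 0.152 0.24 -17
```

```text
t 19.07 p [0.4964 0.446  0.2267] q [ 0.68  0.57  1.14  0.    1.43 -0.05] jaw 41.8 xaxis [ 0.003   0.0024 -1.    ] F [ 0.5 -0.  -0.1] w 64.3
T [-0.57, -9.88, 6.94] turn [-6.24, 0.01, -0.04] maxmm 302.15505075644273
T [-0.57, -9.88, 6.94] turn [29.76, -0.06, -0.02] maxmm 302.15505075644273
t 19.07 p [0.4964 0.446  0.2267] q [ 0.68  0.57  1.14  0.    1.43 -0.05] jaw 41.8 xaxis [ 0.003   0.0024 -1.    ] F [ 0.5 -0.  -0.1] w 64.3
T [-0.57, -9.88, 6.94] turn [11.76, -0.02, -0.04] maxmm 302.15505075644273
T [-0.57, -9.88, 6.94] turn [-24.24, 0.05, -0.02] maxmm 302.15505075644273
```

View pics/w10.png

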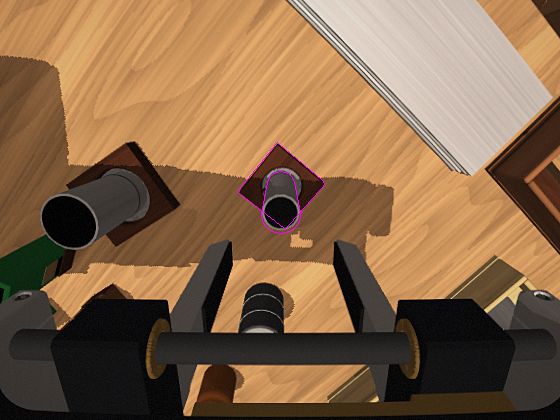

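Emit:
{"method": "arm_command", "body": {
  "deltas": [
    {"translation": [-0.3, -0.8, 0.5], "turn": [-0.5, 0, 0]},
    {"translation": [-0.5, -1.9, 1.3], "turn": [-1.2, 0, 0]},
    {"translation": [-0.57, -3.0, 2.1], "turn": [-1.9, 0, 0]},
    {"translation": [-0.57, -4.1, 2.9], "turn": [-2.6, 0, 0]},
    {"translation": [-0.57, -5.2, 3.65], "turn": [-3.3, 0, 0]},
    {"translation": [-0.57, -6.3, 4.4], "turn": [-4, 0, 0]},
    {"translation": [-0.57, -7.4, 5.2], "turn": [-4.7, 0, 0]},
    {"translation": [-0.57, -8.5, 6.0], "turn": [-5.4, 0, 0]},
    {"translation": [-0.57, -9.4, 6.6], "turn": [-6, 0, 0]},
    {"translation": [-0.57, -9.88, 6.94], "turn": [-6.24, 0, 0]},
    {"translation": [-0.57, -9.88, 6.94], "turn": [-6.24, 0, 0]},
    {"translation": [-0.57, -9.88, 6.94], "turn": [-6.24, 0, 0]}
  ],
  "gripper": 64
}}

```text
time_s: 20.07
ee_pos: [0.4274, 0.1514, 0.238]
eef_rot: [-2.734, 1.57, -3.032]
force: [-0.1, 0.2, 0.1]
grip_width: 0.0645
```

Emit:
{"method": "arm_command", "body": {
  "deltas": [
    {"translation": [0.6, 0, 0], "turn": [0, 0, 0]},
    {"translation": [1.4, 0, 0], "turn": [0, 0, 0]},
    {"translation": [2.2, 0, 0], "turn": [0, 0, 0]},
    {"translation": [2.8, 0, 0], "turn": [0, 0, 0]},
    {"translation": [2.9, 0, 0], "turn": [0, 0, 0]},
    {"translation": [2.9, 0, 0], "turn": [0, 0, 0]}
  ]
}}

```text
time_s: 20.57
ee_pos: [0.4272, 0.1523, 0.1651]
eef_rot: [-2.616, 1.569, -2.912]
force: [0.1, -0.4, -0.8]
grip_width: 0.0642
```

```bash
python3 pl.py 0.428 0.152 0.085 73;  python3 w.py w11 square_pipe_mid=.428,.152,1.28
```

```text
t 20.57 p [0.4272 0.1523 0.1651] q [ 0.26  0.15  1.85  0.    1.14 -1.01] jaw 73.0 xaxis [-2.2e-03 -5.0e-04 -1.0e+00] F [ 0.1 -0.4 -0.8] w 64.2
T [3.2, 0.0, 0.04] turn [0.01, -0.02, 0.01] maxmm 80.10676985596237
T [3.2, 0.0, 0.04] turn [-35.99, -0.02, -0.04] maxmm 80.10676985596237
square_pipe_mid 0.85 [228.0, 48.0, 311.0, 134.0] pred mid [282. 213.]
square_pipe_mid 0.77 [255.0, 179.0, 311.0, 259.0] pred mid [282. 213.]
  fit [0.0628 0.4276 0.1529 1.3173]
```

View pics/w11.png

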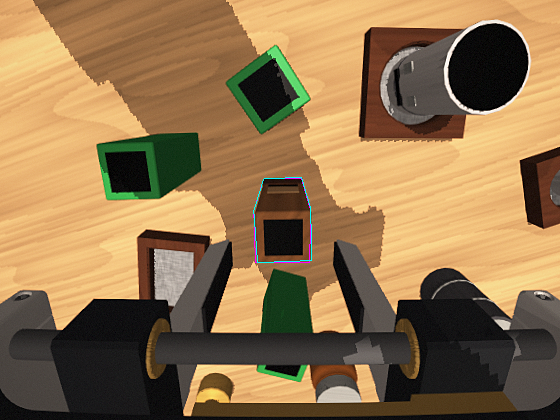

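Emit:
{"method": "arm_command", "body": {
  "deltas": [
    {"translation": [0.5, 0, 0], "turn": [0, 0, 0]},
    {"translation": [1.1, 0, 0.02], "turn": [-0.1, 0, 0]},
    {"translation": [1.7, 0, 0.03], "turn": [-0.2, 0, 0]},
    {"translation": [2.3, 0, 0.03], "turn": [-0.2, 0, 0]},
    {"translation": [2.8, 0, 0.03], "turn": [-0.2, 0, 0]},
    {"translation": [3.1, 0, 0.03], "turn": [-0.2, 0, 0]},
    {"translation": [3.2, 0, 0.03], "turn": [-0.2, 0, 0]},
    {"translation": [3.2, 0, 0.03], "turn": [-0.2, 0, 0]},
    {"translation": [3.2, 0, 0.03], "turn": [-0.2, 0, 0]}
  ]
}}

```text
time_s: 21.42
ee_pos: [0.4287, 0.1516, 0.0868]
eef_rot: [0.546, 1.57, 0.266]
force: [0.4, 0.4, 0.3]
grip_width: 0.064
```

Emit:
{"method": "arm_command", "body": {
  "deltas": [
    {"translation": [0, 0, 0], "turn": [0, 0, 0]},
    {"translation": [0, 0, 0], "turn": [0, 0, 0]},
    {"translation": [0, 0, 0], "turn": [0, 0, 0]},
    {"translation": [0, 0, 0], "turn": [0, 0, 0]},
    {"translation": [0, 0, 0], "turn": [0, 0, 0]},
    {"translation": [0, 0, 0], "turn": [0, 0, 0]},
    {"translation": [0, 0, 0], "turn": [0, 0, 0]}
  ],
  "gripper": 26
}}

```text
time_s: 22.0
ee_pos: [0.4284, 0.1515, 0.0862]
eef_rot: [0.569, 1.57, 0.29]
force: [-0.8, 0.2, 5.0]
grip_width: 0.0399
```

Emit:
{"method": "arm_command", "body": {
  "deltas": [
    {"translation": [-0.2, 0, 0], "turn": [0, 0, 0]},
    {"translation": [-0.8, 0, 0], "turn": [0, 0, 0]},
    {"translation": [-1.7, 0, 0], "turn": [0, 0, 0]},
    {"translation": [-2.7, 0, 0], "turn": [0, 0, 0]},
    {"translation": [-3.7, 0, 0], "turn": [0, 0, 0]},
    {"translation": [-4.7, 0, 0], "turn": [0, 0, 0]},
    {"translation": [-5.6, 0, 0], "turn": [0, 0, 0]},
    {"translation": [-6.2, 0, 0], "turn": [0, 0, 0]},
    {"translation": [-6.4, 0, 0], "turn": [0, 0, 0]},
    {"translation": [-6.4, 0, 0], "turn": [0, 0, 0]}
  ]
}}

```text
time_s: 22.83
ee_pos: [0.4284, 0.1515, 0.2468]
eef_rot: [0.524, 1.569, 0.245]
force: [0.1, -0.1, -1.4]
grip_width: 0.0399
```

```bash
python3 pl.py 0.36 -0.305 0.245 2;python3 pl.py 0.44 -0.07 0.245 37; python3 w.py w12 square_pipe_mid=.4276,.1525,1.3,.16
```

```text
t 22.83 p [0.4284 0.1515 0.2468] q [ 0.26  0.07  1.75 -0.    1.33 -1.03] jaw 74.0 xaxis [ 1.6e-03  4.0e-04 -1.0e+00] F [ 0.1 -0.1 -1.4] w 39.9
T [0.06, -18.31, 2.4] turn [14.4, 0.01, -0.02] maxmm 461.5994525818384
T [0.06, -18.31, 2.4] turn [-21.6, 0.02, 0.01] maxmm 461.5994525818384
t 22.83 p [0.4284 0.1515 0.2468] q [ 0.26  0.07  1.75 -0.    1.33 -1.03] jaw 74.0 xaxis [ 1.6e-03  4.0e-04 -1.0e+00] F [ 0.1 -0.1 -1.4] w 39.9
T [0.07, -8.39, 2.89] turn [7.4, 0.01, -0.01] maxmm 221.80303456859787
T [0.07, -8.39, 2.89] turn [-28.6, 0.02, 0.02] maxmm 221.80303456859787
```

View pics/w12.png

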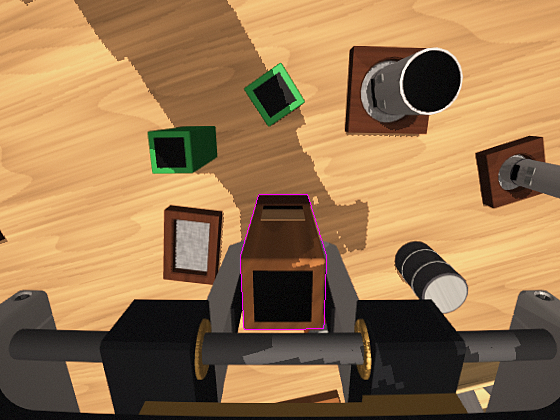

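Emit:
{"method": "arm_command", "body": {
  "deltas": [
    {"translation": [0, -0.3, 0.1], "turn": [0.4, 0, 0]},
    {"translation": [0, -0.9, 0.3], "turn": [1, 0, 0]},
    {"translation": [0, -1.7, 0.6], "turn": [1.7, 0, 0]},
    {"translation": [0, -2.5, 0.9], "turn": [2.4, 0, 0]},
    {"translation": [0, -3.3, 1.2], "turn": [3.1, 0, 0]},
    {"translation": [0, -4.2, 1.5], "turn": [3.8, 0, 0]},
    {"translation": [0, -5.1, 1.8], "turn": [4.6, 0, 0]},
    {"translation": [0, -6.0, 2.1], "turn": [5.3, 0, 0]},
    {"translation": [0, -6.9, 2.4], "turn": [6.1, 0, 0]},
    {"translation": [0, -7.7, 2.6], "turn": [6.9, 0, 0]},
    {"translation": [0, -8.2, 2.8], "turn": [7.3, 0, 0]},
    {"translation": [0, -8.4, 2.9], "turn": [7.4, 0, 0]}
  ]
}}

```text
time_s: 23.88
ee_pos: [0.4395, -0.0722, 0.2448]
eef_rot: [-2.345, 1.569, 3.008]
force: [-0.8, -0.1, -1.3]
grip_width: 0.0399
```

```bash
python3 pl.py 0.36 -0.305 0.245 2
```

```text
t 23.88 p [ 0.4395 -0.0722  0.2448] q [-0.24  0.05  1.77 -0.    1.33 -0.89] jaw 36.7 xaxis [-2.1e-03  3.0e-04 -1.0e+00] F [-0.8 -0.1 -1.3] w 39.9
T [-0.0, -8.12, 5.56] turn [6.94, -0.01, 0.02] maxmm 245.99977575324698
T [-0.0, -8.12, 5.56] turn [-29.06, -0.03, -0.01] maxmm 245.99977575324698
```

Emit:
{"method": "arm_command", "body": {
  "deltas": [
    {"translation": [0, -0.3, 0.2], "turn": [0.3, 0, 0]},
    {"translation": [0, -0.9, 0.6], "turn": [0.8, 0, 0]},
    {"translation": [0, -1.7, 1.2], "turn": [1.5, 0, 0]},
    {"translation": [0, -2.6, 1.8], "turn": [2.2, 0, 0]},
    {"translation": [0, -3.5, 2.4], "turn": [3, 0, 0]},
    {"translation": [0, -4.4, 3.0], "turn": [3.8, 0, 0]},
    {"translation": [0, -5.3, 3.6], "turn": [4.6, 0, 0]},
    {"translation": [0, -6.2, 4.2], "turn": [5.3, 0, 0]},
    {"translation": [0, -7.1, 4.9], "turn": [6.1, 0, 0]},
    {"translation": [0, -7.8, 5.4], "turn": [6.7, 0, 0]},
    {"translation": [0, -8.1, 5.56], "turn": [6.94, 0, 0]},
    {"translation": [0, -8.1, 5.56], "turn": [6.94, 0, 0]}
  ]
}}

```text
time_s: 24.88
ee_pos: [0.3613, -0.3039, 0.2454]
eef_rot: [-2.327, 1.57, 2.423]
force: [-1.1, 0.8, -0.5]
grip_width: 0.0398
```

Emit:
{"method": "arm_command", "body": {
  "deltas": [
    {"translation": [0.6, 0, 0], "turn": [0, 0, 0]},
    {"translation": [1.4, 0, 0], "turn": [0, 0, 0]},
    {"translation": [2.2, 0, 0], "turn": [0, 0, 0]},
    {"translation": [3.0, 0, 0], "turn": [0, 0, 0]},
    {"translation": [3.8, 0, 0], "turn": [0, 0, 0]},
    {"translation": [4.2, 0, 0], "turn": [0, 0, 0]},
    {"translation": [4.2, 0, 0], "turn": [0, 0, 0]},
    {"translation": [4.2, 0, 0], "turn": [0, 0, 0]}
  ]
}}

```text
time_s: 25.55
ee_pos: [0.3624, -0.3027, 0.1414]
eef_rot: [-3.005, 1.571, 1.749]
force: [-0.3, -1.0, 0.1]
grip_width: 0.04
```

```bash
python3 pl.py 0.36 -0.305 0.0985 2;  python3 w.py w13 square_block_floor=.3606,-.3056,1.61 square_pipe_mid=.36,-.305,1.61,.057
python3 - <<'E'
from station import optics
from h import *
c=optics.get_calibration('scene');im=optics.camera('scene')
for n,g in (('square_block_floor',(.3606,-.3056,1.61,0)),('square_pipe_mid',(.36,-.305,1.61,.057))):
    s=(sil(c,n,*g)>.5).astype(np.uint8); cn,_=cv2.findContours(s,cv2.RETR_EXTERNAL,cv2.CHAIN_APPROX_NONE); cv2.drawContours(im,cn,-1,(255,0,255),1)
cv2.imwrite('pics/s2.png',cv2.resize(im[150:310,80:280],None,fx=3,fy=3)[:,:,::-1])
E
```

```text
t 25.55 p [ 0.3624 -0.3027  0.1414] q [-0.77  0.22  1.83  0.    1.09 -0.82] jaw 2.4 xaxis [-0.e+00  2.e-04 -1.e+00] F [-0.3 -1.   0.1] w 40.0
T [1.72, -0.1, 0.09] turn [0.08, -0.0, 0.0] maxmm 43.03523860576408
T [1.72, -0.1, 0.09] turn [-35.92, -0.0, -0.0] maxmm 43.03523860576408
```

View pics/w13.png

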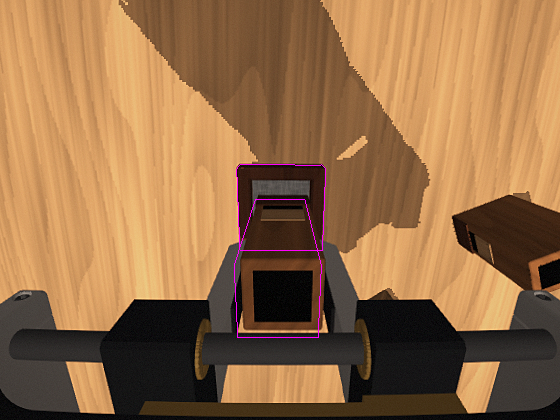

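View pics/s2.png

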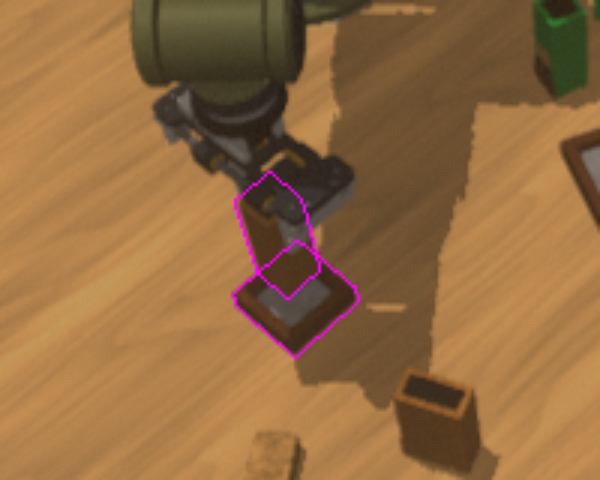

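Emit:
{"method": "arm_command", "body": {
  "deltas": [
    {"translation": [0.3, -0.05, 0.05], "turn": [0, 0, 0]},
    {"translation": [0.7, -0.08, 0.09], "turn": [0, 0, 0]},
    {"translation": [1.1, -0.08, 0.09], "turn": [0, 0, 0]},
    {"translation": [1.4, -0.08, 0.09], "turn": [0, 0, 0]},
    {"translation": [1.6, -0.08, 0.09], "turn": [0, 0, 0]},
    {"translation": [1.67, -0.08, 0.09], "turn": [0, 0, 0]},
    {"translation": [1.72, -0.08, 0.09], "turn": [0, 0, 0]},
    {"translation": [1.76, -0.08, 0.09], "turn": [0, 0, 0]},
    {"translation": [1.78, -0.08, 0.09], "turn": [0, 0, 0]},
    {"translation": [1.78, -0.08, 0.09], "turn": [0, 0, 0]}
  ]
}}

```text
time_s: 26.48
ee_pos: [0.3602, -0.3057, 0.0966]
eef_rot: [0.693, 1.57, -0.837]
force: [0.0, -0.5, -0.7]
grip_width: 0.0398
```

```bash
python3 pl.py 0.36 -0.305 0.0955 2
```

```text
t 26.48 p [ 0.3602 -0.3057  0.0966] q [-0.78  0.29  1.87 -0.    0.99 -0.82] jaw 2.3 xaxis [ 3.e-04 -3.e-04 -1.e+00] F [ 0.  -0.5 -0.7] w 39.8
T [0.05, -0.01, -0.03] turn [0.06, 0.0, -0.0] maxmm 1.3352126793107033
T [0.05, -0.01, -0.03] turn [-35.94, 0.0, 0.01] maxmm 1.3352126793107033
```

Emit:
{"method": "arm_command", "body": {
  "deltas": [
    {"translation": [0.03, 0, 0], "turn": [0, 0, 0]},
    {"translation": [0.05, 0, 0], "turn": [0, 0, 0]},
    {"translation": [0.05, 0, 0], "turn": [0, 0, 0]}
  ]
}}

```text
time_s: 26.73
ee_pos: [0.3603, -0.3058, 0.0962]
eef_rot: [0.631, 1.57, -0.9]
force: [-3.1, 2.0, 10.3]
grip_width: 0.0402
```

Emit:
{"method": "arm_command", "body": {
  "deltas": [
    {"translation": [-0.04, 0, 0], "turn": [0, 0, 0]},
    {"translation": [-0.04, 0, 0], "turn": [0, 0, 0]},
    {"translation": [-0.04, 0, 0], "turn": [0, 0, 0]},
    {"translation": [-0.04, 0, 0], "turn": [0, 0, 0]},
    {"translation": [-0.5, 0, 0], "turn": [0, 0, 0]},
    {"translation": [-1.5, 0, 0], "turn": [0, 0, 0]},
    {"translation": [-2.5, 0, 0], "turn": [0, 0, 0]},
    {"translation": [-3.5, 0, 0], "turn": [0, 0, 0]},
    {"translation": [-4.5, 0, 0], "turn": [0, 0, 0]},
    {"translation": [-5.2, 0, 0], "turn": [0, 0, 0]},
    {"translation": [-5.2, 0, 0], "turn": [0, 0, 0]}
  ],
  "gripper": 62
}}

```text
time_s: 27.65
ee_pos: [0.361, -0.3064, 0.2286]
eef_rot: [0.757, 1.565, -0.773]
force: [-0.2, -0.2, -0.4]
grip_width: 0.0621
```

```bash
python3 w.py w14 square_block_floor=.3606,-.3056,1.61 square_pipe_mid=.36,-.305,1.61,.01; for a in 20.8 -69.2 110.8; do python3 pl.py 0.572 -0.312 0.24 $a; done
```

```text
t 27.7 p [ 0.3605 -0.306   0.2264] q [-0.78  0.12  1.73  0.    1.29 -0.82] jaw 2.3 xaxis [ 0.0021 -0.002  -1.    ] F [ 0.6  0.2 -0.6] w 62.0
T [-0.52, 8.44, 0.58] turn [-3.7, 0.03, -0.02] maxmm 212.01154134180052
T [-0.52, 8.44, 0.58] turn [32.3, -0.03, -0.04] maxmm 212.01154134180052
t 27.7 p [ 0.3605 -0.306   0.2264] q [-0.78  0.12  1.73  0.    1.29 -0.82] jaw 2.3 xaxis [ 0.0021 -0.002  -1.    ] F [ 0.6  0.2 -0.6] w 62.0
T [-0.52, 8.44, 0.58] turn [14.3, 0.01, -0.03] maxmm 212.01154134180052
T [-0.52, 8.44, 0.58] turn [-21.7, 0.04, 0.01] maxmm 212.01154134180052
t 27.7 p [ 0.3605 -0.306   0.2264] q [-0.78  0.12  1.73  0.    1.29 -0.82] jaw 2.3 xaxis [ 0.0021 -0.002  -1.    ] F [ 0.6  0.2 -0.6] w 62.0
T [-0.52, 8.44, 0.58] turn [-21.7, 0.04, 0.01] maxmm 212.01154134180052
T [-0.52, 8.44, 0.58] turn [14.3, 0.01, -0.03] maxmm 212.01154134180052
```

View pics/w14.png

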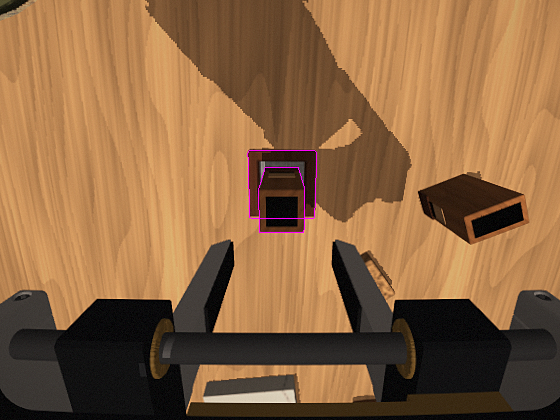

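Emit:
{"method": "arm_command", "body": {
  "deltas": [
    {"translation": [-0.5, 0.3, 0], "turn": [0.8, 0, 0]},
    {"translation": [-0.52, 1.0, 0.1], "turn": [2, 0, 0]},
    {"translation": [-0.52, 1.9, 0.15], "turn": [3.3, 0, 0]},
    {"translation": [-0.52, 2.9, 0.2], "turn": [4.6, 0, 0]},
    {"translation": [-0.52, 3.9, 0.3], "turn": [5.9, 0, 0]},
    {"translation": [-0.52, 4.9, 0.35], "turn": [7.2, 0, 0]},
    {"translation": [-0.52, 5.9, 0.4], "turn": [8.5, 0, 0]},
    {"translation": [-0.52, 6.9, 0.5], "turn": [9.8, 0, 0]},
    {"translation": [-0.52, 7.7, 0.55], "turn": [11.1, 0, 0]},
    {"translation": [-0.52, 8.3, 0.58], "turn": [12.4, 0, 0]},
    {"translation": [-0.52, 8.44, 0.58], "turn": [13.5, 0, 0]},
    {"translation": [-0.52, 8.44, 0.58], "turn": [14.0, 0, 0]}
  ]
}}

```text
time_s: 28.7
ee_pos: [0.5722, -0.3111, 0.2355]
eef_rot: [-0.952, 1.568, 2.574]
force: [-0.6, 0.1, 0.5]
grip_width: 0.0617
```

Emit:
{"method": "arm_command", "body": {
  "deltas": [
    {"translation": [0.6, 0, 0], "turn": [0, 0, 0]},
    {"translation": [1.4, 0, 0], "turn": [0, 0, 0]},
    {"translation": [2.2, 0, 0], "turn": [0, 0, 0]},
    {"translation": [2.7, 0, 0], "turn": [0, 0, 0]},
    {"translation": [2.7, 0, 0], "turn": [0, 0, 0]},
    {"translation": [2.7, 0, 0], "turn": [0, 0, 0]}
  ]
}}

```text
time_s: 29.2
ee_pos: [0.5714, -0.3115, 0.17]
eef_rot: [-0.937, 1.569, 2.594]
force: [-0.2, -0.8, 0.8]
grip_width: 0.0618
```

```bash
python3 w.py w15 flat_pipe_mid=.572,-.312,.39;  python3 pl.py 0.572 -0.312 0.085 -68
```

```text
t 29.3 p [ 0.5719 -0.3118  0.1717] q [-0.56  0.57  1.26  0.    1.31  0.63] jaw -67.7 xaxis [ 1.2e-03 -7.0e-04 -1.0e+00] F [-0.  -0.2 -0.2] w 62.3
T [3.47, 0.0, 0.0] turn [0.06, -0.01, -0.01] maxmm 86.74300350564631
T [3.47, 0.0, 0.0] turn [-35.94, 0.02, -0.02] maxmm 86.74300350564631
```

View pics/w15.png

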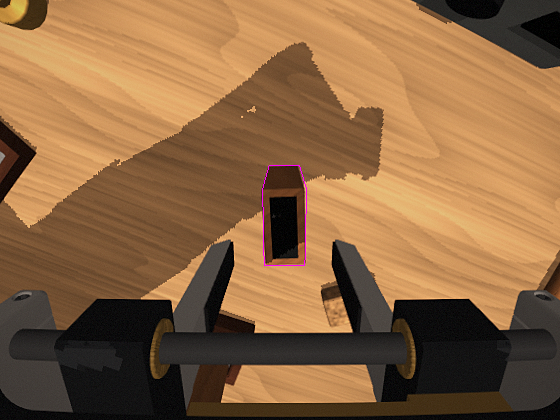

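Emit:
{"method": "arm_command", "body": {
  "deltas": [
    {"translation": [0.6, 0, 0], "turn": [0, 0, 0]},
    {"translation": [1.2, 0, 0], "turn": [0, 0, 0]},
    {"translation": [1.8, 0, 0], "turn": [0, 0, 0]},
    {"translation": [2.4, 0, 0], "turn": [0, 0, 0]},
    {"translation": [3.0, 0, 0], "turn": [0, 0, 0]},
    {"translation": [3.4, 0, 0], "turn": [0, 0, 0]},
    {"translation": [3.5, 0, 0], "turn": [0, 0, 0]},
    {"translation": [3.5, 0, 0], "turn": [0, 0, 0]},
    {"translation": [3.5, 0, 0], "turn": [0, 0, 0]}
  ]
}}

```text
time_s: 30.05
ee_pos: [0.572, -0.3119, 0.0843]
eef_rot: [2.21, 1.569, -0.542]
force: [-0.8, 0.3, 0.7]
grip_width: 0.0622
```

Emit:
{"method": "arm_command", "body": {
  "deltas": [
    {"translation": [0, 0, 0], "turn": [0, 0, 0]},
    {"translation": [0, 0, 0], "turn": [0, 0, 0]},
    {"translation": [0, 0, 0], "turn": [0, 0, 0]},
    {"translation": [0, 0, 0], "turn": [0, 0, 0]},
    {"translation": [0, 0, 0], "turn": [0, 0, 0]},
    {"translation": [0, 0, 0], "turn": [0, 0, 0]},
    {"translation": [0, 0, 0], "turn": [0, 0, 0]},
    {"translation": [0, 0, 0], "turn": [0, 0, 0]}
  ],
  "gripper": 20
}}

```text
time_s: 30.72
ee_pos: [0.5716, -0.3116, 0.0834]
eef_rot: [2.252, 1.571, -0.501]
force: [-0.6, -0.2, 2.7]
grip_width: 0.0324
```

Emit:
{"method": "arm_command", "body": {
  "deltas": [
    {"translation": [-0.2, 0, 0], "turn": [0, 0, 0]},
    {"translation": [-0.8, 0, 0], "turn": [0, 0, 0]},
    {"translation": [-1.7, 0, 0], "turn": [0, 0, 0]},
    {"translation": [-2.7, 0, 0], "turn": [0, 0, 0]},
    {"translation": [-3.7, 0, 0], "turn": [0, 0, 0]},
    {"translation": [-4.7, 0, 0], "turn": [0, 0, 0]},
    {"translation": [-5.6, 0, 0], "turn": [0, 0, 0]},
    {"translation": [-6.2, 0, 0], "turn": [0, 0, 0]},
    {"translation": [-6.4, 0, 0], "turn": [0, 0, 0]},
    {"translation": [-6.4, 0, 0], "turn": [0, 0, 0]}
  ]
}}

```text
time_s: 31.55
ee_pos: [0.5717, -0.3117, 0.2443]
eef_rot: [2.213, 1.569, -0.539]
force: [-0.2, -0.7, -1.8]
grip_width: 0.0321
```

```bash
python3 w.py w16 flat_pipe_mid=.572,-.312,.39,.16; python3 pl.py 0.4785 0.006 0.245 -114.6
```

```text
t 31.6 p [ 0.5714 -0.3115  0.2428] q [-0.56  0.52  1.17  0.    1.45  0.63] jaw -67.7 xaxis [-3.e-04  2.e-04 -1.e+00] F [ 0.1  0.2 -2. ] w 32.2
T [-0.09, -13.16, -1.38] turn [9.38, 0.0, 0.0] maxmm 330.8628821889196
T [-0.09, -13.16, -1.38] turn [-26.62, -0.0, 0.0] maxmm 330.8628821889196
```

View pics/w16.png

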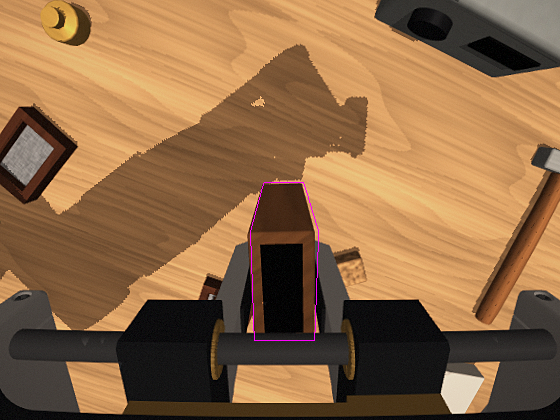

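Emit:
{"method": "arm_command", "body": {
  "deltas": [
    {"translation": [0, -0.4, 0], "turn": [0.3, 0, 0]},
    {"translation": [0, -1.2, -0.1], "turn": [0.8, 0, 0]},
    {"translation": [0, -2.3, -0.2], "turn": [1.6, 0, 0]},
    {"translation": [0, -3.5, -0.35], "turn": [2.4, 0, 0]},
    {"translation": [0, -4.8, -0.5], "turn": [3.4, 0, 0]},
    {"translation": [0, -6.1, -0.65], "turn": [4.4, 0, 0]},
    {"translation": [0, -7.4, -0.8], "turn": [5.4, 0, 0]},
    {"translation": [0, -8.7, -0.95], "turn": [6.4, 0, 0]},
    {"translation": [0, -10.0, -1.1], "turn": [7.3, 0, 0]},
    {"translation": [0, -11.3, -1.2], "turn": [8.2, 0, 0]},
    {"translation": [0, -12.3, -1.3], "turn": [8.9, 0, 0]},
    {"translation": [0, -12.9, -1.36], "turn": [9.38, 0, 0]}
  ]
}}

```text
time_s: 32.6
ee_pos: [0.4792, 0.0019, 0.2419]
eef_rot: [0.227, 1.568, 2.937]
force: [0.3, -0.5, -1.2]
grip_width: 0.0318
```

```bash
python3 w.py w17 flat_block_floor=.479,.0072,2.712; python3 pl.py 0.4785 0.006 0.14 -114.6
```

```text
t 32.65 p [0.479 0.003 0.242] q [-0.07  0.13  1.69  0.    1.33  1.93] jaw -114.8 xaxis [-2.3e-03  9.0e-04 -1.0e+00] F [ 0.7  0.6 -0.9] w 32.1
T [4.08, -0.1, 0.06] turn [-0.04, 0.03, -0.0] maxmm 102.01008668881516
T [4.08, -0.1, 0.06] turn [35.96, -0.0, -0.04] maxmm 102.01008668881516
```

View pics/w17.png

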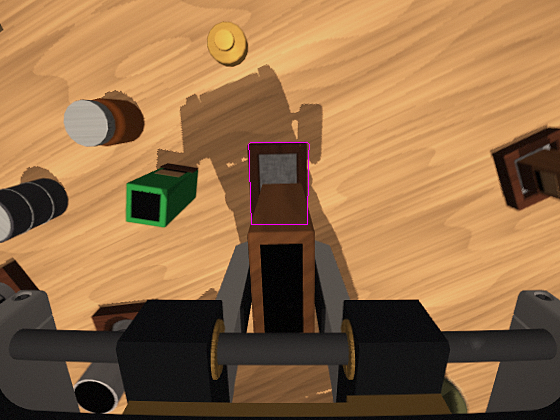

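Emit:
{"method": "arm_command", "body": {
  "deltas": [
    {"translation": [0.4, -0.08, 0.04], "turn": [0, 0, 0]},
    {"translation": [1.2, -0.08, 0.04], "turn": [0, 0, 0]},
    {"translation": [2.0, -0.08, 0.04], "turn": [0, 0, 0]},
    {"translation": [2.8, -0.08, 0.04], "turn": [0, 0, 0]},
    {"translation": [3.5, -0.08, 0.04], "turn": [0, 0, 0]},
    {"translation": [4.0, -0.08, 0.04], "turn": [0, 0, 0]},
    {"translation": [4.08, -0.08, 0.04], "turn": [0, 0, 0]},
    {"translation": [4.08, -0.08, 0.04], "turn": [0, 0, 0]}
  ]
}}

```text
time_s: 33.32
ee_pos: [0.4799, 0.0013, 0.1397]
eef_rot: [0.384, 1.568, 3.097]
force: [-0.0, -0.8, -1.5]
grip_width: 0.0323
```

```bash
python3 w.py w18 flat_block_floor=.479,.0072,2.712 flat_pipe_mid=.4785,.006,2.712,.055; python3 pl.py 0.4785 0.006 0.0945 -114.6
```

```text
t 33.37 p [0.4804 0.0014 0.1408] q [-0.07  0.24  1.81 -0.    1.1   1.93] jaw -114.6 xaxis [-0.001  0.    -1.   ] F [ 1.4 -0.1 -1.4] w 32.0
T [1.85, -0.14, 0.15] turn [0.0, 0.01, -0.0] maxmm 46.532422858967934
T [1.85, -0.14, 0.15] turn [-36.0, 0.01, 0.02] maxmm 46.532422858967934
```

View pics/w18.png

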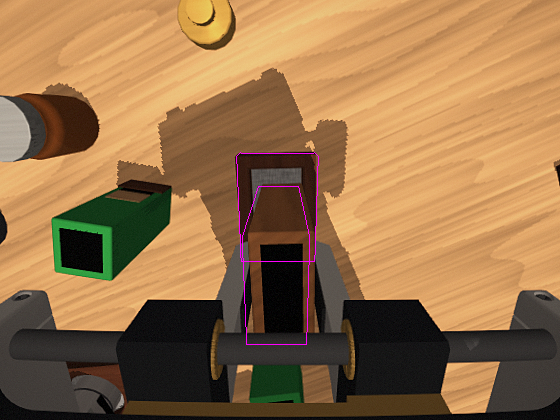

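Emit:
{"method": "arm_command", "body": {
  "deltas": [
    {"translation": [0.2, -0.08, 0.08], "turn": [0, 0, 0]},
    {"translation": [0.6, -0.15, 0.16], "turn": [0, 0, 0]},
    {"translation": [1.0, -0.15, 0.16], "turn": [0, 0, 0]},
    {"translation": [1.3, -0.15, 0.16], "turn": [0, 0, 0]},
    {"translation": [1.5, -0.15, 0.16], "turn": [0, 0, 0]},
    {"translation": [1.65, -0.15, 0.16], "turn": [0, 0, 0]},
    {"translation": [1.72, -0.15, 0.16], "turn": [0, 0, 0]},
    {"translation": [1.78, -0.15, 0.16], "turn": [0, 0, 0]},
    {"translation": [1.82, -0.15, 0.16], "turn": [0, 0, 0]},
    {"translation": [1.82, -0.15, 0.16], "turn": [0, 0, 0]}
  ]
}}

```text
time_s: 34.2
ee_pos: [0.4785, 0.0069, 0.0958]
eef_rot: [-2.863, 1.571, -0.15]
force: [-1.0, 0.5, -1.3]
grip_width: 0.0321
```

```bash
python3 pl.py 0.4785 0.006 0.0935 -114.6
```

```text
t 34.2 p [0.4785 0.0069 0.0958] q [-0.06  0.3   1.85 -0.    0.99  1.94] jaw -114.6 xaxis [ 2.e-04 -0.e+00 -1.e+00] F [-1.   0.5 -1.3] w 32.1
T [0.09, 0.03, -0.02] turn [0.0, -0.0, 0.0] maxmm 2.453722501945545
T [0.09, 0.03, -0.02] turn [-36.0, -0.0, -0.0] maxmm 2.453722501945545
```

Emit:
{"method": "arm_command", "body": {
  "deltas": [
    {"translation": [0.03, 0, 0], "turn": [0, 0, 0]},
    {"translation": [0.06, 0, 0], "turn": [0, 0, 0]},
    {"translation": [0.08, 0, 0], "turn": [0, 0, 0]},
    {"translation": [0.08, 0, 0], "turn": [0, 0, 0]}
  ]
}}

```text
time_s: 34.53
ee_pos: [0.4784, 0.007, 0.0937]
eef_rot: [0.505, 1.571, -3.066]
force: [0.6, -0.1, -1.6]
grip_width: 0.0326
```

Emit:
{"method": "arm_command", "body": {
  "deltas": [
    {"translation": [0.03, 0, 0], "turn": [0, 0, 0]},
    {"translation": [0.05, 0, 0], "turn": [0, 0, 0]},
    {"translation": [0.05, 0, 0], "turn": [0, 0, 0]}
  ]
}}

```text
time_s: 34.78
ee_pos: [0.4786, 0.0069, 0.0933]
eef_rot: [-2.97, 1.57, -0.258]
force: [-5.0, -0.2, 11.1]
grip_width: 0.032
```

Contact. Release, then lift.

Emit:
{"method": "arm_command", "body": {
  "deltas": [
    {"translation": [-0.04, 0, 0], "turn": [0, 0, 0]},
    {"translation": [-0.04, 0, 0], "turn": [0, 0, 0]},
    {"translation": [-0.04, 0, 0], "turn": [0, 0, 0]},
    {"translation": [-0.04, 0, 0], "turn": [0, 0, 0]},
    {"translation": [-0.5, 0, 0], "turn": [0, 0, 0]},
    {"translation": [-1.5, 0, 0], "turn": [0, 0, 0]},
    {"translation": [-2.5, 0, 0], "turn": [0, 0, 0]},
    {"translation": [-3.5, 0, 0], "turn": [0, 0, 0]},
    {"translation": [-4.5, 0, 0], "turn": [0, 0, 0]},
    {"translation": [-5.5, 0, 0], "turn": [0, 0, 0]},
    {"translation": [-6.0, 0, 0], "turn": [0, 0, 0]},
    {"translation": [-6.0, 0, 0], "turn": [0, 0, 0]}
  ],
  "gripper": 56
}}

```text
time_s: 35.78
ee_pos: [0.4793, 0.0069, 0.2451]
eef_rot: [-2.767, 1.566, -0.055]
force: [0.7, -0.2, 0.3]
grip_width: 0.056
```

```bash
python3 w.py w19 flat_block_floor=.479,.0072,2.712 flat_pipe_mid=.4785,.007,2.712,.01; python3 pl.py 0.36 -0.28 0.3 -114; python3 pl.py 0.36 -0.40 0.3 -80
```

```text
t 35.83 p [0.4788 0.007  0.2431] q [-0.06  0.12  1.69  0.    1.33  1.94] jaw -114.6 xaxis [ 2.e-03 -1.e-04 -1.e+00] F [-0.2  0.5 -1.2] w 56.1
T [-2.29, 12.41, -0.46] turn [-0.12, -0.02, 0.01] maxmm 315.7425213082218
T [-2.29, 12.41, -0.46] turn [35.88, 0.01, 0.03] maxmm 315.7425213082218
t 35.83 p [0.4788 0.007  0.2431] q [-0.06  0.12  1.69  0.    1.33  1.94] jaw -114.6 xaxis [ 2.e-03 -1.e-04 -1.e+00] F [-0.2  0.5 -1.2] w 56.1
T [-2.28, 16.78, -2.46] turn [-6.92, -0.02, 0.0] maxmm 427.74331277183325
T [-2.28, 16.78, -2.46] turn [29.08, 0.0, 0.03] maxmm 427.74331277183325
```

View pics/w19.png

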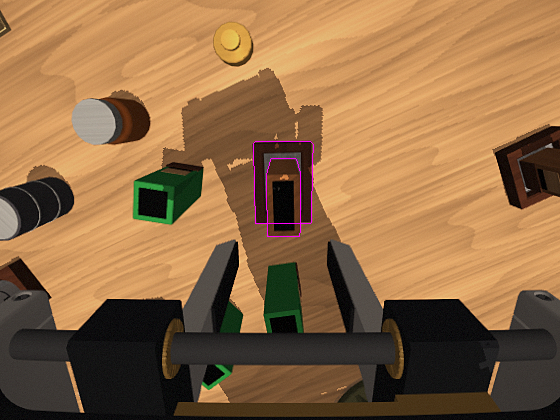

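Emit:
{"method": "arm_command", "body": {
  "deltas": [
    {"translation": [-1, 1, 0], "turn": [0, 0, 0]},
    {"translation": [-2.28, 2.4, 0], "turn": [0, 0, 0]},
    {"translation": [-2.28, 3.8, -0.3], "turn": [0, 0, 0]},
    {"translation": [-2.28, 5.2, -0.6], "turn": [0, 0, 0]},
    {"translation": [-2.28, 6.6, -0.9], "turn": [0, 0, 0]},
    {"translation": [-2.28, 8.0, -1.2], "turn": [0, 0, 0]},
    {"translation": [-2.28, 9.4, -1.5], "turn": [0, 0, 0]},
    {"translation": [-2.28, 10.8, -1.8], "turn": [-1, 0, 0]},
    {"translation": [-2.28, 12.2, -2.0], "turn": [-2, 0, 0]},
    {"translation": [-2.28, 13.6, -2.2], "turn": [-3, 0, 0]},
    {"translation": [-2.28, 15, -2.4], "turn": [-4, 0, 0]},
    {"translation": [-2.28, 16, -2.4], "turn": [-5, 0, 0]}
  ]
}}

```text
time_s: 36.83
ee_pos: [0.3653, -0.384, 0.2972]
eef_rot: [-0.82, 1.568, 2.332]
force: [-0.0, -0.4, 0.1]
grip_width: 0.0562
```

Emit:
{"method": "arm_command", "body": {
  "deltas": [
    {"translation": [0, 1, 0.6], "turn": [0, 0, 0]},
    {"translation": [0, 2, 1.2], "turn": [0, 0, 0]},
    {"translation": [0, 3, 1.8], "turn": [0, 0, 0]},
    {"translation": [0, 4, 2.4], "turn": [0, 0, 0]},
    {"translation": [0, 4, 2.4], "turn": [0, 0, 0]},
    {"translation": [0, 4, 2.4], "turn": [0, 0, 0]}
  ]
}}

```text
time_s: 37.33
ee_pos: [0.3064, -0.4827, 0.2972]
eef_rot: [-1.101, 1.568, 2.046]
force: [-0.3, 0.0, 1.0]
grip_width: 0.0561
```

```bash
python3 pl.py
python3 - <<'E'
from station import optics
from h import *
import pickle
res=pickle.load(open('res.pkl','rb'))
L=[('wide_pipe_mid',.3576,.3053,0,.01),('slim_pipe_mid',.4965,.4455,0,.01),('square_pipe_mid',.36,-.305,1.61,.01),('flat_pipe_mid',.4785,.007,2.712,.01)]
L+=[('square_pipe_mid' if k[0]=='G' else k,*res[k][1:],0) for k in ('G1','G2','G3','jar_mid','can_mid')]
for cam,sl,f in (('scene',(slice(90,320),slice(140,420)),2.6),('side',(slice(140,390),slice(150,400)),2.4)):
    c=optics.get_calibration(cam);im=optics.camera(cam); im=cv2.resize(im,None,fx=2,fy=2,interpolation=cv2.INTER_CUBIC)
    for n,*g in L:
        u=proj(c,verts(n,*g))*2; h=cv2.convexHull(u.round().astype(np.int32).reshape(-1,1,2)); cv2.polylines(im,[h],True,(255,0,255),1)
    im=im[sl[0].start*2:sl[0].stop*2,sl[1].start*2:sl[1].stop*2]
    cv2.imwrite(f'pics/z_{cam}.png',cv2.resize(im,None,fx=f/2,fy=f/2)[:,:,::-1])
E
```

```text
t 37.33 p [ 0.3064 -0.4827  0.2972] q [-1.07  0.31  1.34  0.    1.49  0.5 ] jaw -89.7 xaxis [-0.0014  0.0027 -1.    ] F [-0.3  0.   1. ] w 56.1
```

View pics/z_scene.png

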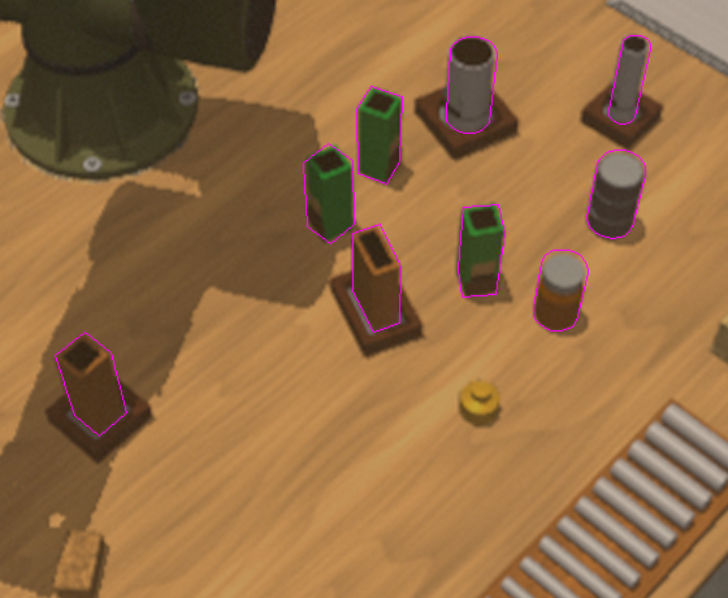

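View pics/z_side.png

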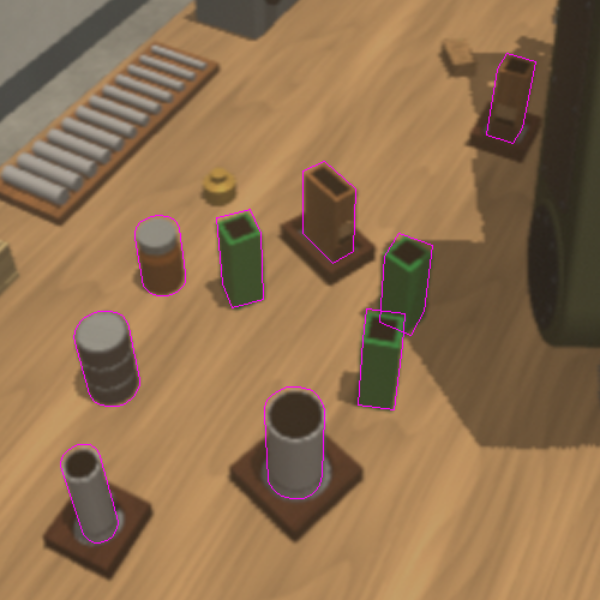

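All four pipes stand upright inside their recesses, matching the predicted outlines at floor height. The jar, can and green look-alikes sit where they were measured at the start.

```bash
python3 -c "
from station import ctrl
print(ctrl.hand_in())"
```

```text
the job is handed in; nothing more can be done
None
```

All four pipes are standing in their matching rest blocks and the job is handed in at about 37 s on the robot's clock, well under the 136 s limit. I placed them in the order wide, slim, square (the wooden one among the three green look-alikes), flat. Each one was lowered until the wrist force showed contact with the felt, at 6–13 N, and then let go.

**Last checks:** In the last scene and side pictures, all four pipes stand upright inside their recesses and match outlines drawn at recess-floor height. The jar, the can and the green look-alikes match the positions measured at the start. The gripper was open and well clear of everything.

**Disagreements:**
- Single-camera position fits differed by a few millimetres.
- The square pipe's yaw differed by up to 0.3 rad between the cameras. I took the close wrist-camera fit, which agreed with the gripped pose.
- `hand_in` gives no verdict, so I have no confirmation beyond these checks.

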